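# Clear the oven door, load the garlic, shut the door onto its catch and start the oven

### The job

The garlic bulb is ready for roasting, but the pepper mill stands in the way of the little oven's open door: stand the mill upright on a free part of the chopping board. Set the garlic on its root on the baking tray inside the oven, let go of it, then push the door shut until it is fully home on its catch, and only then press the start key (the upper key, with the triangle), firmly but gently. Do not press the stop key below it, do not topple the mill, and leave the fruit, the timer and the espresso cup where they are.

Things in the scene. Friction and masses are not known exactly. Their poses are not given: they have to be found in the camera images.
- oven: Compact countertop oven, grey metal, fixed, 350 mm wide (own y), 300 mm deep (x), 285 mm high, for roasting. Origin: centre of its underside, on the table. Own x points from its front into the oven, y to the left of somebody facing the front, z up. Housing front plane at x = -150 mm. Right of the opening is an upright black panel (y -175 to -86, face at x = -168 mm) with two fixed dials and two keys.
- cavity_mouth (a point): Middle of the oven's opening, in the housing's front plane, own axes as the oven's. The opening is 226 mm wide and runs from the floor 37 mm above the table to the roof's underside 263 mm above the table; the cavity is 285 mm deep. The roof is solid, so a tool reaching in must lean back by 35 to 45 degrees. A roller catch sticks 10 mm out of the right wall just inside, 124 to 150 mm above the table.
- tray_centre (a point): Centre of the upper face of the steel baking tray fixed on the oven floor; own axes as the oven's. Tray 190 x 190 mm, flat within 89 mm of this point in x and y, rim 8 mm high. The point is 42 mm above the table and 115 mm behind the housing's front plane. The garlic may stand anywhere on the flat; nearer the front is easier to reach.
- hinge_foot (a point): Lower end of the door's upright hinge line, at the left edge of the oven's front, 20 mm above the table; own axes as the oven's.
- oven_door (a joint): Door opening angle, rad: 0 shut and flush, 1.57 straight out towards the robot, stop at 2.0. Aluminium frame with glass pane, 18 mm thick about the hinge line, reaching 250 mm from it, 20 to 280 mm above the table. Seen from above it closes counter-clockwise. It stays where left. Steel bar handle on the outer face 226 mm from the hinge, 90 to 198 mm above the table, standing 26 mm off the face.
- catch_roller_point (a point): Sprung roller of the door catch in the right jamb, 137 mm above the table. Over the door's last 0.08 rad a steel tongue on its inner face (220 mm from the hinge, reaching 38 mm inwards) meets the roller: 10 to 14 N pushed at 180 mm from the hinge takes it past the roller at 0.03 rad; the roller then draws the door home and holds it. Pushed less far it springs back and stays ajar.
- door_push (a point): Point on the door's outer face, 190 mm from the hinge line and 170 mm above the table, a good place to push. Its axes turn with the door: own -x points straight out of the outer face (towards the robot when shut), own y from the free edge towards the hinge.
- start_key: Start key: flat grey membrane key 44 mm wide, 28 mm high, thin triangle outline, high on the oven's upright panel, 232 mm above the table. Origin at the centre of its face (within 2 mm), which stands 4 mm proud of the panel; own axes as the oven's: press along +x. It gives 1.5 mm at most; 4 N for a tenth of a second starts the oven, 40 N breaks it.
- stop_key: Stop key: same size as the start key, with a square outline, 44 mm below it. Not to be pressed. The two fixed dials (37 mm across, 19 mm proud of the panel) are centred 58 and 116 mm below this key.
- pepper_mill: Turned wooden pepper mill, 58 mm in diameter at the foot, 150 mm high, round; origin at the centre of its underside, z up. Its round head is up to 50 mm wide from 109 to 139 mm above the foot, with a 12 mm knob on top, and can be gripped from above; about 0.18 kg. At the start it stands on the table within the door's sweep.
- garlic: Garlic bulb, 60 x 57 mm across, 58 mm high with the stem, standing on its root; origin at the centre of its underside, z up. Widest (57 to 60 mm) some 25 mm above the root, nearly round about its axis; about 0.04 kg. At the start it stands on the chopping board.
- board: Wooden chopping board lying fixed on the table, 240 mm along its own x, 340 mm along its own y, 22 mm thick; origin at the centre of its underside. Its long side points roughly away from the robot. Garlic, lemon and lime stand on it in any order.
- lemon: Lemon 72 mm long (own x), 57 mm wide, 58 mm high, lying on the board; origin at the centre of its underside. Leave it.
- lime: Lime 57 mm long (own x), 46 mm wide, 45 mm high, lying on the board; origin at the centre of its underside. Leave it.
- timer: Round kitchen timer, 64 mm in diameter, 54 mm high, origin at the centre of its underside, on the table to the right of the oven. Leave it.
- espresso_cup: White espresso cup, 62 mm wide, 87 mm with its handle, 51 mm high, origin at the centre of its underside, on the table to the left of the oven. Leave it.

How it is judged:
On the way, in this order (a step that is already met when the one before it is completed fails the run):
1. the garlic stands released on the oven's baking tray (x of garlic in the frame of tray_centre between -0.075 and 0.075 m and y of garlic in the frame of tray_centre between -0.08 and 0.08 m and z of garlic in the frame of tray_centre between -0.006 and 0.012 m and angle between garlic's own z axis and vertical below 0.35 rad and linear speed of garlic below 0.03 m/s and contact force between garlic and the fingers below 0.05 N), for 0.2 s.
2. the door is seated on its catch (value of joint oven_door below 0.02 rad and velocity of joint oven_door below 0.1 rad/s), for 0.3 s.
3. the start key is pressed with at least 4 N while the door is shut (value of joint oven_door below 0.02 rad and contact force between start_key and the fingers above 4 N), for 0.1 s.
At the end, for the whole second after the job is handed in: Door within 0.02 rad of shut; garlic released, at rest, within 20 degrees of upright, its middle within 75 mm (along) and 80 mm (across) of the tray centre; mill at rest and upright (0.1 rad) on the board, its middle 15 mm inside the edges; lemon and lime moved under 30 mm (all of step 1 and value of joint oven_door below 0.02 rad and x of pepper_mill in the frame of board between -0.105 and 0.105 m and y of pepper_mill in the frame of board between -0.155 and 0.155 m and z of pepper_mill in the frame of board between 0.012 and 0.032 m and angle between pepper_mill's own z axis and vertical below 0.1 rad and linear speed of pepper_mill below 0.03 m/s and distance of each of lemon, lime from where it was at the start of the episode below 0.03 m); the robot touches nothing.
It fails at once if the lemon, the lime, the timer or the espresso cup is shoved more than 30 mm (distance of any of lemon, lime, timer, espresso_cup from where it was at the start of the episode above 0.03 m).
It fails at once if the pepper mill is toppled (lies or leans more than 0.7 rad with its foot less than 60 mm above the table) (angle between pepper_mill's own z axis and vertical above 0.7 rad and height (world z) of pepper_mill below 0.06 m).
It fails at once if the stop key is pressed (contact force between stop_key and anything else above 2 N).
It fails at once if the start key is pressed while the door is not shut (value of joint oven_door above 0.03 rad and contact force between start_key and anything else above 2 N).
It fails at once if the start key is pressed with more than 40 N (contact force between start_key and anything else above 40 N).
It also fails if it takes over 72 s, if anything falls off the work surface, if the arm or the gripper's body presses on something with over 40 N, if the wrist force passes 120 N, or if a joint passes its speed limit or range.

### The arm

A 6-joint arm with a two-finger parallel gripper is mounted at the origin on a cart in front of the work surface, level with it; the furniture and walls round the work are solid. World frame = base frame: x ahead of the robot, y to its left, z up, the work surface at z = 0. Lengths are in m, angles in rad, forces in N, time in s.
With the tool pointing down it reaches from about 0.325 to 0.75 m from the base axis. Payload 7.6 kg.
Tool frame: the origin (TCP) lies midway between the tips of the shut fingers; the grasp point (between the pads) lies 19 mm behind it (grasp_offset is the distance from the TCP to the grasp point, in m); z points along the fingers, x is the direction in which the jaws open and shut, and the axes are right-handed (so a half turn about z gives the same grasp; the last joint's range is limited). The gripper opens to 85 mm and grips with 20 to 120 N. Pads are 22 mm wide; open, the fingers measure 114 mm over their backs; the gripper's body (76 mm by 85 mm) begins 54 mm behind the grasp point. The pads swing forward as they close: fully open they stand 13 mm farther back than shut.
Start: joints at [1.103, 0.052, 1.401, -0, 1.689, -0.07], TCP at [0.203, 0.484, 0.231] pointing down, gripper open.
Joint ranges: [-2.9, 2.9], [-0.91, 2.17], [0.12, 2.37], [-1.06, 4.2], [0.26, 2.73], [-2.93, 2.93]. Speed limits (rad/s): [2.57, 2.57, 3.01, 3.14, 3.14, 3.14].

### API

Orientations are given as a unit quaternion [x, y, z, w].
In Python, from bench import state, grab_frame, close_job, grasp_offset gives the robot as it stands. The module is installed in compiled form; this text tells all that it offers.
- The arm moves only by the shell command python3 -m creep 'ROWS' [OPENING] [FORCE]. ROWS is JSON, a list of rows, each an object of numbers: "tx", "ty", "tz": the shift along the world's x, y, z in mm; "ax", "ay", "az": the turn, a rotation vector about the world's x, y, z in rad. In form: [{"tx": .., "ty": .., "tz": .., "ax": .., "ay": .., "az": ..}, ...]. A call has 1 to 12 rows; each row is the pose to reach, as a shift and turn from the pose commanded when the call began; what a row does not reach only later rows make up. A row lasts 1/12 s, in which the tool goes at most 41.7 mm and 7.16 degrees, less where a joint would pass 70% of its speed; a pose out of reach is approached as far as the arm can. A call with a gripper value outside its range is refused whole. OPENING is the gripper command: -1 is fully open, 1 is shut, values between are in proportion, set as the call begins (- or left out, the last holds). The fingers move at their own pace and stop on an object; FORCE is the grip in N (left out, the last holds). Time passes only in rows, so rows that repeat a pose let the fingers close. It gives the time, the measured TCP pose, the force and the opening at its end, in the units of the state.
- state(): the state, without advancing time (a new reading comes with each control period).
- grab_frame(name): name is "scene" or "top"; returns a dict with "color" (420x560x3 uint8, red, green, blue), "fx", "fy", "cx", "cy" (pixels), "rvec" (rotation vector, rad) and "tvec" (3), from world to camera coordinates, as OpenCV has them. Camera axes: x right, y down, z forward; pixel columns grow to the right and rows downward; lengths in m; the calibration is good to about 2 mm. A picture is of the moment at which its call begins. There is no depth.
- close_job(): hands the job in, once; it reports no verdict.
The state is a dict: "clock": time; "joint_positions": joint angles; "joint_velocities": joint speeds; "joint_efforts": joint torques, N m; "position": TCP position; "ee_rot": TCP orientation; "contact_force": force on the tool from outside, world axes, zero at the start; "torque": the same for the moment, N m; "gripper_width": finger opening in m.
Only numpy, scipy, OpenCV 4.12 (cv2) and the standard library are available. Lean on these libraries where they do the work, as an engineer would, in place of code of your own. Each camera call takes 0.05 s, during which the arm holds its last target.

## Working session

There is one attempt and no reset: what is moved stays moved. The work goes in short steps, Python scripts to look and compute and a shell command to move; the robot and the scene stay as the last step left them, time stands still between calls to the robot, and variables do not carry over. Pictures are saved under pics/ and viewed, and the job is handed in when it is done.

```bash
mkdir -p pics; python3 - <<'E'
from bench import state, grab_frame, grasp_offset
import cv2,json
print(grasp_offset); 
for k,v in state().items(): print(k,v)
for n in("scene","top"):
    f=grab_frame(n); cv2.imwrite(f"pics/{n}0.png",f["color"][:,:,::-1])
    print(n,f["fx"],f["fy"],f["cx"],f["cy"],f["rvec"],f["tvec"])
E
```

```text
0.0187
clock 0.0
joint_positions [ 1.10268226e+00  5.28458887e-02  1.40175014e+00 -4.89865121e-06
  1.68857286e+00 -7.02847510e-02]
joint_velocities [ 0.00142607  0.00083182 -0.00025099  0.00130083 -0.00046493  0.00038942]
joint_efforts [ 1.76728598e-03 -3.81642008e+01 -3.60198998e+01  8.60931073e-05
  5.69015625e-03 -6.38907807e-06]
position [0.20323113 0.48374197 0.23045481]
ee_rot [ 8.32891877e-01  5.53435181e-01 -6.84225588e-04  3.91112414e-04]
contact_force [0.04195823 0.02412673 0.05249278]
torque [-0.00463218  0.00093989 -0.00568471]
gripper_width 0.08518206602443375
scene 410.6819266409866 410.6819266409866 285.83042205657 210.69191381382484 [ 1.98612328 -0.93231234  0.51214816] [-0.30805748  0.40019885  0.89166931]
top 399.1960643026636 399.1960643026636 279.9630879236721 211.79645182788667 [ 1.87907828 -2.2085899   0.35631717] [0.16160553 0.59169725 1.08046986]
```

View pics/scene0.png

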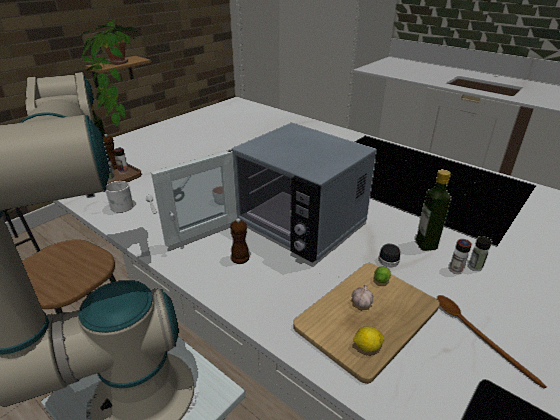

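View pics/top0.png

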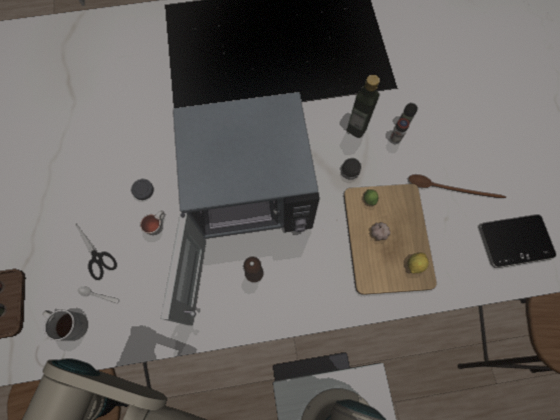

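```bash
cat > h.py <<'E'
import numpy as np,cv2
from bench import grab_frame,state
def cam(f):
    R=cv2.Rodrigues(np.array(f["rvec"],float))[0]; t=np.array(f["tvec"],float)
    K=np.array([[f["fx"],0,f["cx"]],[0,f["fy"],f["cy"]],[0,0,1]]); return K,R,t
def ray(f,u,v):
    K,R,t=cam(f); d=R.T@np.linalg.inv(K)@np.array([u,v,1.]); return -R.T@t,d/np.linalg.norm(d)
def onz(f,u,v,z):
    o,d=ray(f,u,v); return o+d*(z-o[2])/d[2]
def proj(f,p):
    K,R,t=cam(f); q=K@(R@np.array(p,float)+t); return q[:2]/q[2]
def tri(f1,a,f2,b):
    o1,d1=ray(f1,*a);o2,d2=ray(f2,*b)
    s=np.linalg.lstsq(np.c_[d1,-d2],o2-o1,rcond=None)[0]
    p,q=o1+d1*s[0],o2+d2*s[1]; return (p+q)/2,np.linalg.norm(p-q)
def crop(f,u0,v0,u1,v1,s,name):
    im=f["color"][v0:v1,u0:u1,::-1]; im=cv2.resize(im,None,fx=s,fy=s,interpolation=cv2.INTER_CUBIC)
    cv2.imwrite("pics/"+name,im)
E
python3 - <<'E'
from h import *
T=grab_frame("top");S=grab_frame("scene")
crop(T,160,85,340,335,2.4,"t1.png"); crop(T,330,140,450,310,3.5,"t2.png")
crop(S,140,120,390,280,3.2,"s1.png"); crop(S,285,230,445,385,3.7,"s2.png")
E
```

```text
(no output)
```

View pics/t1.png

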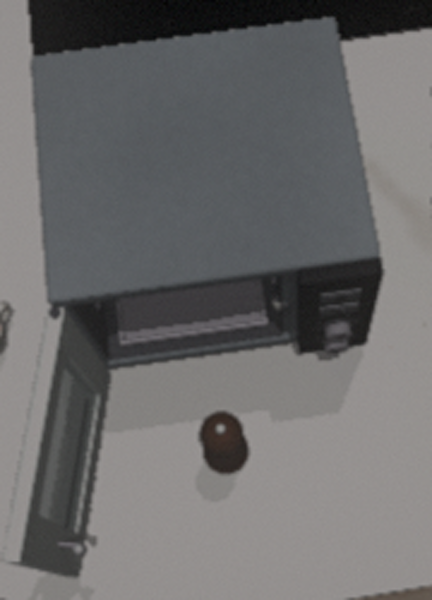

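View pics/t2.png

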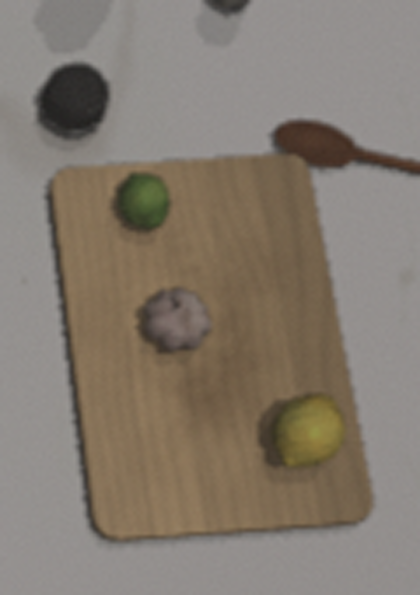

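View pics/s1.png

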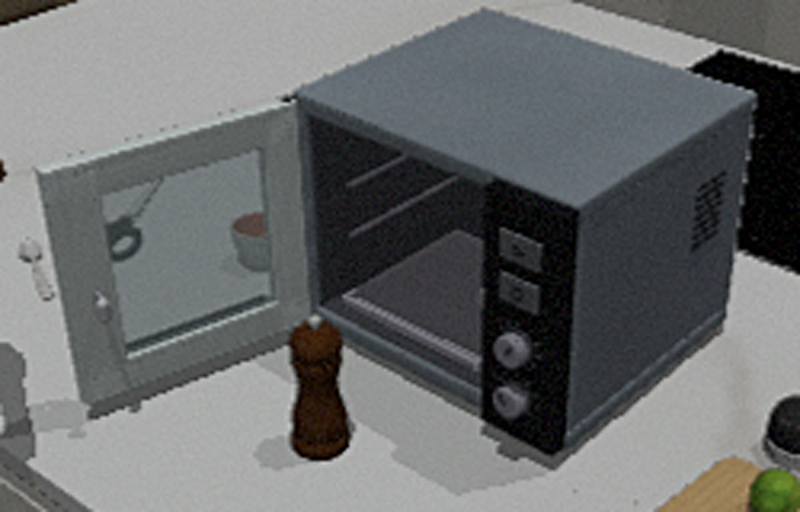

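View pics/s2.png

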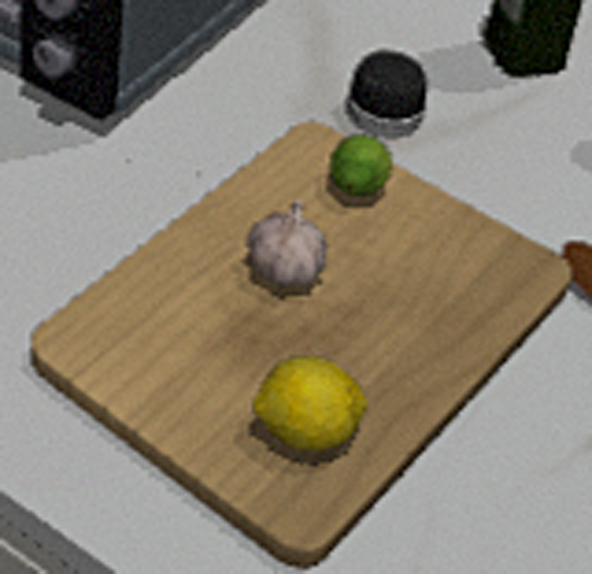

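```bash
python3 - <<'E'
from h import *
np.set_printoptions(precision=4,suppress=True)
T=grab_frame("top");S=grab_frame("scene")
c=lambda u,v,s,o:(u/s+o[0],v/s+o[1])
t1=lambda u,v:c(u,v,2.4,(160,85)); t2=lambda u,v:c(u,v,3.5,(330,140))
s1=lambda u,v:c(u,v,3.2,(140,120)); s2=lambda u,v:c(u,v,3.7,(285,230))
for n,a,b in [("BL",(33,57),(485,10)),("BR",(333,18),(755,97)),("FR",(381,260),(580,208)),("FL",(52,304),(298,97))]:
    print(n,onz(T,*t1(*a),.285),onz(S,*s1(*b),.285),*tri(T,t1(*a),S,s1(*b)))
print("knob",onz(T,*t1(221,428),.148),onz(S,*s1(316,322),.150),tri(T,t1(221,428),S,s1(316,322)))
print("door free top", onz(T,*t1(5,562),.28), onz(S,*s1(38,172),.28), onz(T,*t1(78,577),.02),onz(S,*s1(90,412),.02))
print("start",onz(S,*s1(521,250),.232),"stop",onz(S,*s1(519,294),.188))
# masks
for nm,f in(("T",T),("S",S)):
    hsv=cv2.cvtColor(f["color"],cv2.COLOR_RGB2HSV)
    H,Sa,V=cv2.split(hsv)
    roi=np.zeros(H.shape,np.uint8)
    if nm=="T": roi[175:300,335:445]=1
    else: roi[260:385,285:445]=1
    m=((Sa>60)&(H<30)&(H>8)&(roi>0)).astype(np.uint8)
    m=cv2.morphologyEx(m,cv2.MORPH_OPEN,np.ones((3,3)))
    cs,_=cv2.findContours(m,cv2.RETR_EXTERNAL,cv2.CHAIN_APPROX_NONE)
    cc=max(cs,key=cv2.contourArea); hull=cv2.convexHull(cc)[:,0]
    w=np.array([onz(f,*p,.022)[:2] for p in hull])
    r=cv2.minAreaRect((w*1000).astype(np.float32)); print(nm,"board",r, cv2.boxPoints(r)/1000)
    for n,lo,hi in(("lime",35,75),("lemon",22,33)):
        mm=((Sa>(90 if n=="lime" else 150))&(H>=lo)&(H<=hi)&(roi>0)).astype(np.uint8)
        cs,_=cv2.findContours(mm,cv2.RETR_EXTERNAL,cv2.CHAIN_APPROX_NONE); cc=max(cs,key=cv2.contourArea)
        M=cv2.moments(cc);p=(M["m10"]/M["m00"],M["m01"]/M["m00"]); print(n,p,cv2.contourArea(cc),onz(f,*p,.045))
    mm=((Sa<60)&(roi>0)).astype(np.uint8)
    g=(230,380) if nm=="T" else (298,362)
    lab=cv2.connectedComponentsWithStats(mm); l=lab[1][g]; print("garlic",lab[2][l],lab[3][l],onz(f,*lab[3][l],.047))
print("g stem",onz(S,*s2(296,206),.08), "garlic T",onz(T,*t2(175,319),.047),"S body",onz(S,*s2(287,255),.047))
E
```

```text
BL [0.8846 0.31   0.285 ] [0.8796 0.3021 0.285 ] [0.889  0.3106 0.2798] 0.0017068059691679714
BR [ 0.8796 -0.0326  0.285 ] [ 0.8705 -0.0423  0.285 ] [ 0.8858 -0.0343  0.2769] 0.0012933260809740465
FR [ 0.5795 -0.0304  0.285 ] [ 0.5822 -0.0391  0.285 ] [ 0.584  -0.0337  0.2807] 0.007458217665756916
FL [0.5866 0.3124 0.285 ] [0.5841 0.2963 0.285 ] [0.5933 0.312  0.2761] 0.007809509575150841
knob [0.46   0.1648 0.148 ] [0.457  0.1555 0.15  ] (array([0.4625, 0.164 , 0.1428]), np.float64(0.0034589167496203842))
door free top [0.3375 0.3781 0.28  ] [0.3358 0.3664 0.28  ] [0.3351 0.3656 0.02  ] [0.3343 0.3543 0.02  ]
start [0.5673 0.0095 0.232 ] stop [0.5651 0.0085 0.188 ]
T board ((515.407470703125, -283.7255859375), (293.80291748046875, 368.487548828125), 84.58253479003906) [[ 0.3181 -0.4126]
 [ 0.685  -0.4474]
 [ 0.7127 -0.1549]
 [ 0.3459 -0.1201]]
lime (371.4511494252873, 196.79597701149424) 116.0 [ 0.6308 -0.228   0.045 ]Traceback (most recent call last):
  File "<stdin>", line 27, in <module>
ValueError: max() iterable argument is empty
```

```bash
python3 - <<'E'
from h import *
np.set_printoptions(precision=4,suppress=True)
T=grab_frame("top");S=grab_frame("scene")
for nm,f,pts in(("T",T,dict(board=(360,250),lemon=(418,262),lime=(371,197),gar=(380,231),table=(340,280),mill=(253,270))),("S",S,dict(board=(330,310),lemon=(368,341),lime=(382,274),gar=(362,299),table=(280,290),mill=(238,250)))):
    hsv=cv2.cvtColor(f["color"],cv2.COLOR_RGB2HSV)
    for k,(u,v) in pts.items(): print(nm,k,hsv[v-2:v+3,u-2:u+3].reshape(-1,3).mean(0))
crop(T,165,85,335,225,4.6,"t3.png"); crop(S,225,115,385,275,3.7,"s3.png")
E
```

```text
T board [ 16.64  88.76 133.16]
T lemon [ 25.32 134.56 140.56]
T lime [ 40.56 111.4   98.8 ]
T gar [  8.36  43.92 119.76]
T table [ 10.48   9.32 148.28]
T mill [ 9.44 75.52 57.52]
S board [ 18.16 107.64 153.52]
S lemon [ 25.72 223.88 163.48]
S lime [ 43.48 180.4  111.04]
S gar [ 16.16  41.36 145.  ]
S table [ 63.16   3.04 170.8 ]
S mill [ 19.12 206.08  42.64]
```

View pics/t3.png

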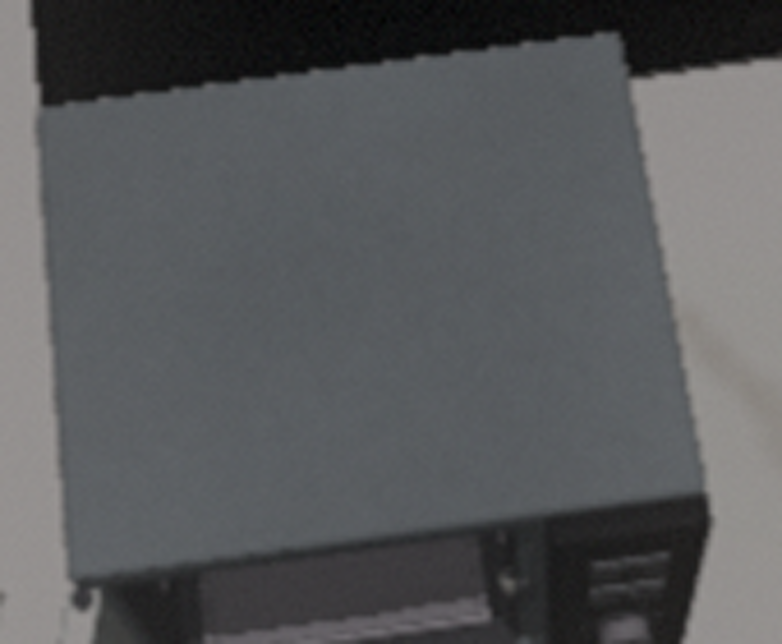

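View pics/s3.png

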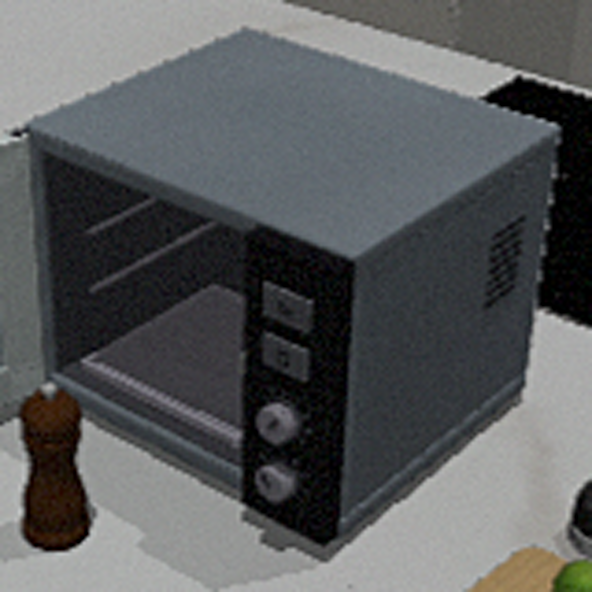

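```bash
cat > fit.py <<'E'
from h import *
from scipy.optimize import least_squares
np.set_printoptions(precision=4,suppress=True)
T=grab_frame("top");S=grab_frame("scene")
c=lambda u,v,s,o:((u+.5)/s-.5+o[0],(v+.5)/s-.5+o[1])
t3=lambda p:c(*p,4.6,(165,85)); s3=lambda p:c(*p,3.7,(225,115))
C={"BL":(.15,.175,.285),"BR":(.15,-.175,.285),"FR":(-.15,-.175,.285),"FL":(-.15,.175,.285)}
ob=[(T,t3((40,105)),"BL"),(T,t3((622,33)),"BR"),(T,t3((702,493)),"FR"),(T,t3((72,580)),"FL"),
 (S,s3((248,28)),"BL"),(S,s3((558,125)),"BR"),(S,s3((354,260)),"FR"),(S,s3((30,128)),"FL")]
C.update(st=(-.172,-.1305,.232),sp=(-.172,-.1305,.188),d1=(-.187,-.1305,.130),d2=(-.187,-.1305,.072))
ob+=[(S,s3((288,307)),"st"),(S,s3((285,357)),"sp"),(T,t3((631,565)),"st"),(T,t3((628,585)),"sp"),(S,s3((277,423)),"d1"),(S,s3((274,483)),"d2")]
def W(q,p): 
    cy,sy=np.cos(q[2]),np.sin(q[2]); return (q[0]+cy*p[0]-sy*p[1],q[1]+sy*p[0]+cy*p[1],p[2])
def res(q,sel): return np.concatenate([proj(f,W(q,C[n]))-uv for f,uv,n in ob if sel(f)])
for nm,sel in(("T",lambda f:f is T),("S",lambda f:f is S),("both",lambda f:1)):
    r=least_squares(res,[.73,.14,0],args=(sel,),loss="soft_l1"); print(nm,r.x); print(r.fun.reshape(-1,2).tolist() if 0 else np.round(res(r.x,sel).reshape(-1,2),1).tolist())
E
python3 fit.py
python3 - <<'E'
from h import *
np.set_printoptions(precision=4,suppress=True)
T=grab_frame("top");S=grab_frame("scene")
for nm,f in(("T",T),("S",S)):
    H,Sa,V=cv2.split(cv2.cvtColor(f["color"],cv2.COLOR_RGB2HSV)); H=H.astype(int)
    roi=np.zeros(H.shape,bool)
    if nm=="T": roi[178:300,335:440]=1
    else: roi[262:385,285:445]=1
    m=((Sa>40)&roi&(V>70)).astype(np.uint8)
    m=cv2.morphologyEx(m,cv2.MORPH_OPEN,np.ones((5,5)))
    cs,_=cv2.findContours(m,cv2.RETR_EXTERNAL,cv2.CHAIN_APPROX_NONE)
    hull=cv2.convexHull(max(cs,key=cv2.contourArea))[:,0]
    w=np.array([onz(f,*p,.022)[:2] for p in hull])
    r=cv2.minAreaRect((w*1000).astype(np.float32)); print(nm,"board",r)
    for n,lo,hi,s in(("lime",34,75,90),("lemon",22,32,120 if nm=="T" else 180)):
        mm=((Sa>s)&(H>=lo)&(H<=hi)&roi).astype(np.uint8)
        cs,_=cv2.findContours(mm,cv2.RETR_EXTERNAL,cv2.CHAIN_APPROX_NONE); cc=max(cs,key=cv2.contourArea)
        M=cv2.moments(cc);p=(M["m10"]/M["m00"],M["m01"]/M["m00"]); print(n,p,cv2.contourArea(cc),onz(f,*p,.047))
E
```

```text
T [ 0.738   0.1405 -0.015 ]
[[-0.9, -0.4], [0.1, -1.3], [1.8, -0.7], [-0.9, -0.2], [0.2, 1.3], [0.2, 2.3]]
S [ 0.7417  0.1397 -0.0103]
[[-0.1, -0.9], [2.0, -0.6], [1.0, -1.6], [-1.9, -1.6], [0.1, 0.2], [0.5, -0.0], [-1.1, 1.1], [-0.7, 0.8]]
both [ 0.7398  0.1399 -0.0105]
[[-0.9, -0.7], [-0.1, -2.1], [2.1, -1.8], [-0.4, -0.7], [-0.4, -0.8], [1.6, -0.4], [0.5, -1.4], [-2.4, -1.5], [-0.3, 0.4], [0.1, 0.2], [0.6, 0.3], [0.5, 1.4], [-1.5, 1.4], [-1.2, 1.1]]
T board ((503.6551513671875, -255.6910858154297), (239.7156982421875, 340.9787292480469), 84.8011245727539)
lime (371.2911725955204, 196.91831357048747) 126.5 [ 0.6298 -0.2269  0.047 ]
lemon (418.48875661375655, 263.04563492063494) 252.0 [ 0.4035 -0.3157  0.047 ]
S board ((509.403076171875, -262.832763671875), (243.1928253173828, 368.5212097167969), 84.69644165039062)
lime (382.15327793167125, 274.3084025854109) 180.5 [ 0.6292 -0.23    0.047 ]
lemon (368.4342359767892, 338.7907801418439) 517.0 [ 0.4077 -0.3139  0.047 ]
```

```bash
python3 - <<'E'
from h import *
np.set_printoptions(precision=4,suppress=True)
T=grab_frame("top");S=grab_frame("scene")
crop(T,235,245,275,295,10,"t4.png"); crop(S,220,212,260,272,9,"s4.png")
crop(T,360,212,400,252,10,"t5.png"); crop(S,340,275,385,320,10,"s5.png")
E
python3 -c "
import cv2,numpy as np
def hc(a,b):
    a=cv2.imread(a);b=cv2.imread(b);h=max(a.shape[0],b.shape[0])
    p=lambda i:cv2.copyMakeBorder(i,0,h-i.shape[0],0,0,cv2.BORDER_CONSTANT)
    return np.hstack([p(a),p(b)])
cv2.imwrite('pics/m4.png',hc('pics/t4.png','pics/s4.png'));cv2.imwrite('pics/m5.png',hc('pics/t5.png','pics/s5.png'))"
```

```text
(no output)
```

View pics/m4.png

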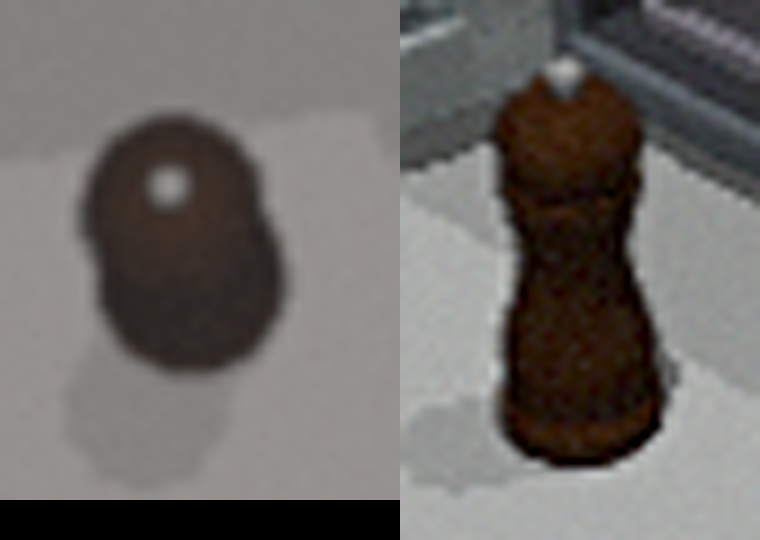

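View pics/m5.png

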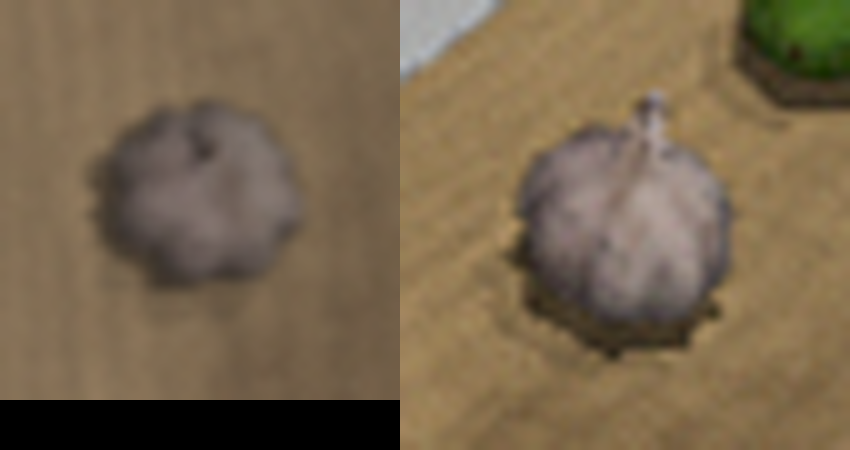

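```bash
python3 - <<'E'
from h import *
np.set_printoptions(precision=4,suppress=True)
T=grab_frame("top");S=grab_frame("scene")
c=lambda u,v,s,o:((u+.5)/s-.5+o[0],(v+.5)/s-.5+o[1])
t4=lambda *p:c(*p,10,(235,245)); s4=lambda *p:c(*p,9,(220,212)); t5=lambda *p:c(*p,10,(360,212)); s5=lambda *p:c(*p,10,(340,275))
print("knob",onz(T,*t4(169,185),.147),onz(S,*s4(165,75),.146),tri(T,t4(169,185),S,s4(165,75)))
print("head",onz(T,*t4(172,200),.124),onz(S,*s4(168,132),.126))
print("foot",onz(T,*t4(192,286),.008),onz(S,*s4(182,420),.008))
print("gar",onz(T,*t5(200,193),.049),onz(S,*s5(227,222),.049),tri(T,t5(200,193),S,s5(227,222)))
t1=lambda u,v:c(u,v,2.4,(160,85))
for p in[(118,340),(268,322)]: print("tray front rim",onz(T,*t1(*p),.05))
s3=lambda *p:c(*p,3.7,(225,115))
for p in[(85,362),(242,442)]: print("tray S",onz(S,*s3(*p),.05))
q=[.740,.140,-.0105]
def W(p): cy,sy=np.cos(q[2]),np.sin(q[2]); return np.array((q[0]+cy*p[0]-sy*p[1],q[1]+sy*p[0]+cy*p[1],p[2]))
for y in(.122,.027,-.068): print(W((-.13,y,.05)))
print("start",W((-.172,-.1305,.232)),"hinge",W((-.15,.175,.02)),"place",W((-.085,.027,.067)))
# door top free edge corners
print("door T",onz(T,*t1(5,562),.28),onz(T,*t1(55,310),.28), "S",onz(S,*c(38,172,3.2,(140,120)),.28),onz(S,*c(90,412,3.2,(140,120)),.02))
print(proj(T,[.203,.484,.231]),proj(S,[.203,.484,.231]))
from scipy.spatial.transform import Rotation as R
print(R.from_quat(state()["ee_rot"]).as_matrix())
E
```

```text
knob [0.4613 0.1664 0.147 ] [0.4621 0.1644 0.146 ] (array([0.4624, 0.166 , 0.1449]), np.float64(0.0016671781423741219))
head [0.4619 0.1673 0.124 ] [0.4593 0.1619 0.126 ]
foot [0.4591 0.1705 0.008 ] [0.4551 0.1606 0.008 ]
gar [ 0.5178 -0.2255  0.049 ] [ 0.5156 -0.233   0.049 ] (array([ 0.5209, -0.2289,  0.0416]), np.float64(0.0033854705248930633))
tray front rim [0.6152 0.2841 0.05  ]
tray front rim [0.6081 0.0922 0.05  ]
tray S [0.611  0.2749 0.05  ]
tray S [0.6076 0.0851 0.05  ]
[0.6113 0.2634 0.05  ]
[0.6103 0.1684 0.05  ]
[0.6093 0.0734 0.05  ]
start [0.5666 0.0113 0.232 ] hinge [0.5918 0.3166 0.02  ] place [0.6553 0.1679 0.067 ]
door T [0.3382 0.3787 0.28  ] [0.5824 0.3115 0.28  ] S [0.3364 0.3689 0.28  ] [0.3347 0.3565 0.02  ]
[125.5153 388.7092] [ 89.7927 193.5181]
[[ 0.3874  0.9219  0.0001]
 [ 0.9219 -0.3874  0.0001]
 [ 0.0001  0.     -1.    ]]
```

```bash
python3 -m creep '[{"tz":40},{"tz":80},{"tz":120},{"tx":25,"ty":-31,"tz":130,"az":0.05},{"tx":50,"ty":-62,"tz":140,"az":0.1},{"tx":75,"ty":-93,"tz":140,"az":0.15},{"tx":100,"ty":-124,"tz":140,"az":0.2},{"tx":125,"ty":-155,"tz":140,"az":0.25},{"tx":150,"ty":-186,"tz":140,"az":0.3},{"tx":175,"ty":-217,"tz":140,"az":0.35},{"tx":200,"ty":-248,"tz":140,"az":0.39},{"tx":225,"ty":-279,"tz":130,"az":0.39}]' -1 40
python3 -c "
from bench import state
s=state();print(s['position'],s['joint_positions'],s['clock'])"
```

```text
[0.20336337 0.48404494 0.23133508] [ 1.10271679e+00  5.21911259e-02  1.40068597e+00 -2.72042334e-06
  1.68857983e+00 -7.03016470e-02] 0.8$[0]: bad value
```

```bash
python3 -m creep '[{"tx":0,"ty":0,"tz":40,"ax":0,"ay":0,"az":0},{"tx":0,"ty":0,"tz":80,"ax":0,"ay":0,"az":0},{"tx":0,"ty":0,"tz":120,"ax":0,"ay":0,"az":0},{"tx":25,"ty":-31,"tz":130,"ax":0,"ay":0,"az":0.05},{"tx":50,"ty":-62,"tz":140,"ax":0,"ay":0,"az":0.1},{"tx":75,"ty":-93,"tz":140,"ax":0,"ay":0,"az":0.15},{"tx":100,"ty":-124,"tz":140,"ax":0,"ay":0,"az":0.2},{"tx":125,"ty":-155,"tz":140,"ax":0,"ay":0,"az":0.25},{"tx":150,"ty":-186,"tz":140,"ax":0,"ay":0,"az":0.3},{"tx":175,"ty":-217,"tz":140,"ax":0,"ay":0,"az":0.35},{"tx":200,"ty":-248,"tz":140,"ax":0,"ay":0,"az":0.39},{"tx":225,"ty":-279,"tz":130,"ax":0,"ay":0,"az":0.39}]' -1 40
python3 -c "
from bench import state
s=state();print(s['position'],s['joint_positions'],s['clock'])"
```

```text
clock: 1.8
position: [0.4295, 0.2034, 0.3633]
ee_rot: [0.709, 0.705, 0.002, 0.001]
contact_force: [1.7, 1.3, 0.4]
gripper_width: 0.0853
[0.42949112 0.20335856 0.36330223] [ 3.64399578e-01 -7.85011368e-02  1.26921999e+00  1.53345283e-04
  1.94680940e+00 -1.20072252e+00] 1.8
```

```bash
python3 -m creep '[{"tx":16,"ty":-20,"tz":-30,"ax":0,"ay":0,"az":0},{"tx":33,"ty":-40,"tz":-65,"ax":0,"ay":0,"az":0},{"tx":33,"ty":-40,"tz":-105,"ax":0,"ay":0,"az":0},{"tx":33,"ty":-40,"tz":-145,"ax":0,"ay":0,"az":0},{"tx":33,"ty":-40,"tz":-160,"ax":0,"ay":0,"az":0},{"tx":33,"ty":-40,"tz":-160,"ax":0,"ay":0,"az":0}]'
python3 - <<'E'
from h import *
T=grab_frame("top");S=grab_frame("scene")
crop(T,200,210,320,310,4,"t6.png"); crop(S,190,150,290,280,4,"s6.png")
a=cv2.imread("pics/t6.png");b=cv2.imread("pics/s6.png")
a=cv2.copyMakeBorder(a,0,120,0,0,cv2.BORDER_CONSTANT)[:520];cv2.imwrite("pics/m6.png",np.hstack([a,b])[:, :800])
print(proj(T,state()["position"]),proj(S,state()["position"]),state()["position"])
E
```

```text
clock: 2.3
position: [0.4594, 0.1642, 0.1964]
ee_rot: [0.71, 0.704, -0.004, -0.002]
contact_force: [-0.4, -0.4, -0.2]
gripper_width: 0.0856
[250.27042519 258.56752818] [236.43625227 203.56891701] [0.46155649 0.16511212 0.2021916 ]
```

View pics/s6.png

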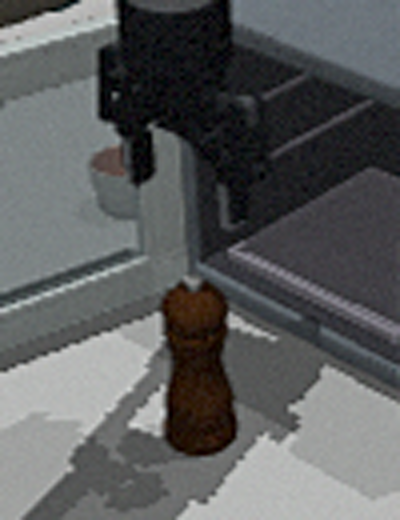

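View pics/t6.png

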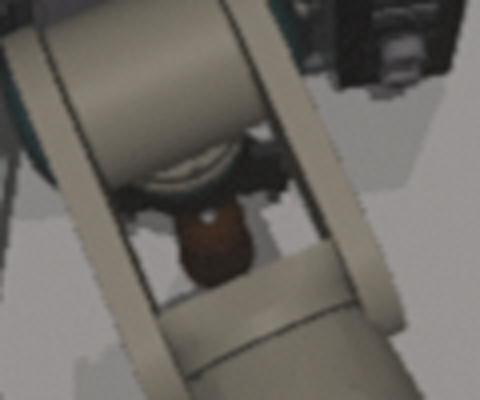

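```bash
python3 -m creep '[{"tx":0,"ty":0,"tz":-30,"ax":0,"ay":0,"az":0},{"tx":0,"ty":0,"tz":-60,"ax":0,"ay":0,"az":0},{"tx":0,"ty":0,"tz":-85,"ax":0,"ay":0,"az":0},{"tx":0,"ty":0,"tz":-94,"ax":0,"ay":0,"az":0},{"tx":0,"ty":0,"tz":-94,"ax":0,"ay":0,"az":0},{"tx":0,"ty":0,"tz":-94,"ax":0,"ay":0,"az":0}]' && python3 -m creep '[{"tx":0,"ty":0,"tz":0,"ax":0,"ay":0,"az":0},{"tx":0,"ty":0,"tz":0,"ax":0,"ay":0,"az":0},{"tx":0,"ty":0,"tz":0,"ax":0,"ay":0,"az":0},{"tx":0,"ty":0,"tz":0,"ax":0,"ay":0,"az":0},{"tx":0,"ty":0,"tz":0,"ax":0,"ay":0,"az":0},{"tx":0,"ty":0,"tz":0,"ax":0,"ay":0,"az":0}]' 1 40
```

```text
clock: 2.9
position: [0.4625, 0.1655, 0.1097]
ee_rot: [0.71, 0.704, 0.001, 0.001]
contact_force: [-0.1, 0.8, 0.4]
gripper_width: 0.0854
clock: 3.4
position: [0.4624, 0.1651, 0.1093]
ee_rot: [0.71, 0.704, 0.001, 0.001]
contact_force: [-0.6, -0.9, 6.4]
gripper_width: 0.0455
```

```bash
python3 -m creep '[{"tx":0,"ty":0,"tz":25,"ax":0,"ay":0,"az":0},{"tx":0,"ty":0,"tz":60,"ax":0,"ay":0,"az":0},{"tx":0,"ty":0,"tz":95,"ax":0,"ay":0,"az":0},{"tx":0,"ty":-15,"tz":120,"ax":0,"ay":0,"az":0},{"tx":0,"ty":-45,"tz":130,"ax":0,"ay":0,"az":0},{"tx":0,"ty":-80,"tz":130,"ax":0,"ay":0,"az":0},{"tx":0,"ty":-115,"tz":130,"ax":0,"ay":0,"az":0},{"tx":0,"ty":-150,"tz":130,"ax":0,"ay":0,"az":0},{"tx":0,"ty":-185,"tz":130,"ax":0,"ay":0,"az":0},{"tx":0,"ty":-220,"tz":130,"ax":0,"ay":0,"az":0},{"tx":5,"ty":-255,"tz":130,"ax":0,"ay":0,"az":0},{"tx":15,"ty":-290,"tz":130,"ax":0,"ay":0,"az":0}]' && python3 -m creep '[{"tx":15,"ty":-32,"tz":0,"ax":0,"ay":0,"az":0},{"tx":32,"ty":-64,"tz":0,"ax":0,"ay":0,"az":0},{"tx":50,"ty":-96,"tz":0,"ax":0,"ay":0,"az":0},{"tx":68,"ty":-128,"tz":0,"ax":0,"ay":0,"az":0},{"tx":84,"ty":-160,"tz":0,"ax":0,"ay":0,"az":0},{"tx":94,"ty":-185,"tz":0,"ax":0,"ay":0,"az":0},{"tx":98,"ty":-200,"tz":0,"ax":0,"ay":0,"az":0},{"tx":98,"ty":-200,"tz":0,"ax":0,"ay":0,"az":0},{"tx":98,"ty":-200,"tz":0,"ax":0,"ay":0,"az":0}]'
python3 - <<'E'
from h import *
T=grab_frame("top");S=grab_frame("scene")
crop(T,320,130,460,310,3,"t7.png"); crop(S,280,180,460,390,2.8,"s7.png")
s=state();print(s["joint_positions"])
E
```

```text
clock: 4.4
position: [0.4758, -0.1267, 0.238]
ee_rot: [0.71, 0.704, 0.0, 0.0]
contact_force: [0.9, 1.3, -1.1]
gripper_width: 0.0454
clock: 5.15
position: [0.5742, -0.3254, 0.2366]
ee_rot: [0.71, 0.704, -0.0, -0.001]
contact_force: [0.2, 1.0, -0.9]
gripper_width: 0.0458
[-5.69924121e-01  4.42393769e-01  9.32253868e-01  3.73583476e-04
  1.76724308e+00 -2.13352055e+00]
```

View pics/s7.png

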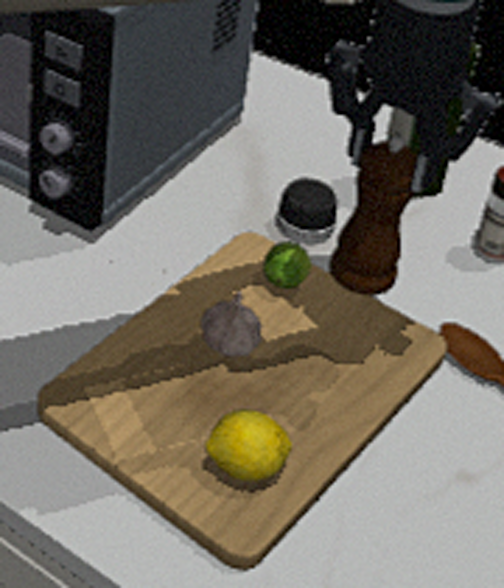

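View pics/t7.png

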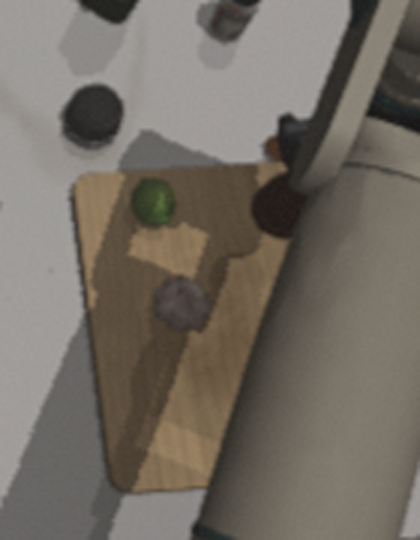

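```bash
python3 - <<'E'
from h import *
T=grab_frame("top");S=grab_frame("scene")
x,y,z=state()["position"]; ft=z-.109
for dx in(0,-.02,.02): print(dx,[(np.round((proj(S,[x+a,y,h])-[280,180])*2.8)) for a,h in((dx,ft),(0,ft+.124))])
for dy in(-.02,.02): print(dy,[(np.round((proj(S,[x,y+dy,h])-[280,180])*2.8)) for a,h in((0,ft),(0,ft+.124))])
E
```

```text
0 [array([363., 273.]), array([389., 161.])]
-0.02 [array([353., 284.]), array([389., 161.])]
0.02 [array([373., 261.]), array([389., 161.])]
-0.02 [array([384., 282.]), array([412., 170.])]
0.02 [array([342., 263.]), array([366., 151.])]
```

```bash
python3 -m creep '[{"tx":0,"ty":0,"tz":-25,"ax":0,"ay":0,"az":0},{"tx":0,"ty":0,"tz":-55,"ax":0,"ay":0,"az":0},{"tx":0,"ty":0,"tz":-82,"ax":0,"ay":0,"az":0},{"tx":0,"ty":0,"tz":-95,"ax":0,"ay":0,"az":0},{"tx":0,"ty":0,"tz":-99,"ax":0,"ay":0,"az":0},{"tx":0,"ty":0,"tz":-101,"ax":0,"ay":0,"az":0},{"tx":0,"ty":0,"tz":-102,"ax":0,"ay":0,"az":0},{"tx":0,"ty":0,"tz":-102,"ax":0,"ay":0,"az":0}]' && python3 -m creep '[{"tx":0,"ty":0,"tz":-1,"ax":0,"ay":0,"az":0},{"tx":0,"ty":0,"tz":-2,"ax":0,"ay":0,"az":0},{"tx":0,"ty":0,"tz":-3,"ax":0,"ay":0,"az":0},{"tx":0,"ty":0,"tz":-3,"ax":0,"ay":0,"az":0}]'
```

```text
clock: 6.02
position: [0.5751, -0.3253, 0.1375]
ee_rot: [0.71, 0.704, 0.0, 0.002]
contact_force: [0.5, 0.4, -1.3]
gripper_width: 0.0454
clock: 6.35
position: [0.5744, -0.325, 0.1323]
ee_rot: [0.71, 0.704, 0.0, -0.0]
contact_force: [-0.2, -0.7, -0.9]
gripper_width: 0.0453
```

```bash
python3 -m creep '[{"tx":0,"ty":0,"tz":-1,"ax":0,"ay":0,"az":0},{"tx":0,"ty":0,"tz":-1.5,"ax":0,"ay":0,"az":0},{"tx":0,"ty":0,"tz":-1.5,"ax":0,"ay":0,"az":0}]'
```

```text
clock: 6.6
position: [0.5745, -0.325, 0.1311]
ee_rot: [0.71, 0.704, 0.0, 0.0]
contact_force: [-0.1, -0.9, 0.4]
gripper_width: 0.0452
```

```bash
python3 -m creep '[{"tx":0,"ty":0,"tz":-1,"ax":0,"ay":0,"az":0},{"tx":0,"ty":0,"tz":-1,"ax":0,"ay":0,"az":0},{"tx":0,"ty":0,"tz":-1,"ax":0,"ay":0,"az":0}]'
```

```text
clock: 6.85
position: [0.5748, -0.3252, 0.1311]
ee_rot: [0.71, 0.704, 0.0, 0.001]
contact_force: [-0.0, 1.7, 5.7]
gripper_width: 0.0457
```

Contact made with the board; release and lift straight.

```bash
python3 -m creep '[{"tx":0,"ty":0,"tz":0.5,"ax":0,"ay":0,"az":0},{"tx":0,"ty":0,"tz":0.5,"ax":0,"ay":0,"az":0},{"tx":0,"ty":0,"tz":0.5,"ax":0,"ay":0,"az":0},{"tx":0,"ty":0,"tz":0.5,"ax":0,"ay":0,"az":0},{"tx":0,"ty":0,"tz":0.5,"ax":0,"ay":0,"az":0},{"tx":0,"ty":0,"tz":0.5,"ax":0,"ay":0,"az":0},{"tx":0,"ty":0,"tz":15,"ax":0,"ay":0,"az":0},{"tx":0,"ty":0,"tz":45,"ax":0,"ay":0,"az":0},{"tx":0,"ty":0,"tz":80,"ax":0,"ay":0,"az":0},{"tx":0,"ty":0,"tz":120,"ax":0,"ay":0,"az":0},{"tx":0,"ty":0,"tz":150,"ax":0,"ay":0,"az":0},{"tx":0,"ty":0,"tz":150,"ax":0,"ay":0,"az":0}]' -1
```

```text
clock: 7.85
position: [0.5756, -0.3258, 0.2891]
ee_rot: [0.71, 0.704, 0.001, 0.007]
contact_force: [-0.2, 0.7, 1.5]
gripper_width: 0.0855
```

```bash
python3 -m creep '[{"tx":-20,"ty":15,"tz":10,"ax":0,"ay":-0.1,"az":0},{"tx":-45,"ty":32,"tz":10,"ax":0,"ay":-0.2,"az":0},{"tx":-70,"ty":48,"tz":5,"ax":0,"ay":-0.3,"az":0},{"tx":-95,"ty":64,"tz":-10,"ax":0,"ay":-0.4,"az":0},{"tx":-115,"ty":80,"tz":-35,"ax":0,"ay":-0.5,"az":0},{"tx":-130,"ty":96,"tz":-65,"ax":0,"ay":-0.6,"az":0},{"tx":-130,"ty":96,"tz":-95,"ax":0,"ay":-0.7,"az":0},{"tx":-130,"ty":96,"tz":-125,"ax":0,"ay":-0.7,"az":0},{"tx":-130,"ty":96,"tz":-135,"ax":0,"ay":-0.7,"az":0},{"tx":-130,"ty":96,"tz":-135,"ax":0,"ay":-0.7,"az":0}]' -1
python3 - <<'E'
from h import *
np.set_printoptions(precision=4,suppress=True)
T=grab_frame("top");S=grab_frame("scene")
crop(T,320,130,460,310,3,"t8.png"); crop(S,240,160,460,390,2.5,"s8.png")
s=state();print(s["joint_positions"],s["position"])
from scipy.spatial.transform import Rotation as R
print(R.from_quat(s["ee_rot"]).as_matrix())
E
```

```text
clock: 8.68
position: [0.4436, -0.2285, 0.1428]
ee_rot: [0.668, 0.662, 0.243, 0.24]
contact_force: [0.3, 0.4, 0.8]
gripper_width: 0.0854
[-0.82   -0.3725  2.0807  0.5956  0.9975 -2.6022] [ 0.4459 -0.2301  0.1479]
[[ 0.0056  0.7632  0.6462]
 [ 1.     -0.0059 -0.0017]
 [ 0.0025  0.6462 -0.7632]]
```

View pics/s8.png

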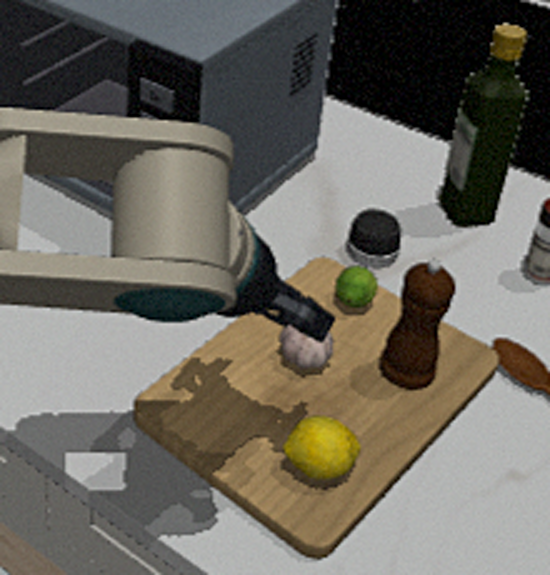

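View pics/t8.png

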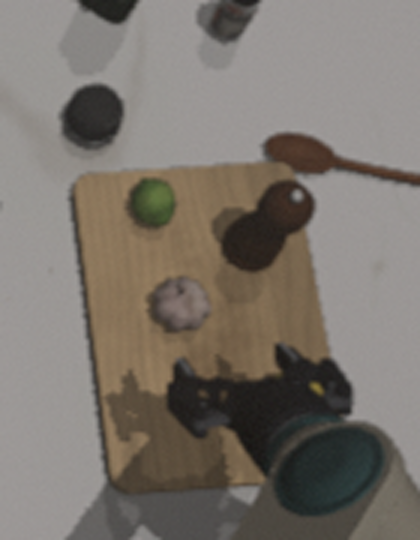

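```bash
python3 - <<'E'
from h import *
T=grab_frame("top")
d=np.array([.646,-.002,-.763]);p=np.array([.4459,-.2301,.1479])-.013*d
for s in(-.05,.0,.05): print(s,(proj(T,p+[0,s,0])-[320,130])*3)
E
```

```text
-0.05 [286.00732106 344.06468759]
0.0 [232.0883447  352.74706565]
0.05 [177.96032369 361.46310543]
```

```bash
python3 -m creep '[{"tx":8,"ty":2,"tz":-20,"ax":0,"ay":0,"az":0},{"tx":25,"ty":2,"tz":-42,"ax":0,"ay":0,"az":0},{"tx":45,"ty":2,"tz":-65,"ax":0,"ay":0,"az":0},{"tx":62,"ty":2,"tz":-85,"ax":0,"ay":0,"az":0},{"tx":76,"ty":2,"tz":-100,"ax":0,"ay":0,"az":0},{"tx":82,"ty":2,"tz":-107,"ax":0,"ay":0,"az":0},{"tx":82,"ty":2,"tz":-107,"ax":0,"ay":0,"az":0},{"tx":82,"ty":2,"tz":-107,"ax":0,"ay":0,"az":0}]' -1
python3 - <<'E'
from h import *
T=grab_frame("top");S=grab_frame("scene")
crop(T,320,130,460,310,3,"t9.png"); crop(S,310,250,430,350,5,"s9.png")
s=state();print(s["joint_positions"],s["position"])
E
```

```text
clock: 9.5
position: [0.528, -0.2276, 0.0396]
ee_rot: [0.666, 0.662, 0.244, 0.242]
contact_force: [0.4, 0.5, -0.3]
gripper_width: 0.0859
[-0.67036958  0.02103414  1.98439944  0.69670139  0.67409926 -2.68717296] [ 0.52738695 -0.22777331  0.03995834]
```

View pics/s9.png

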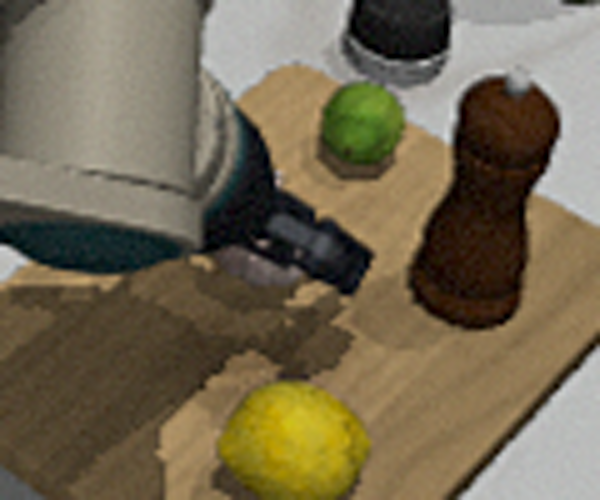

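View pics/t9.png

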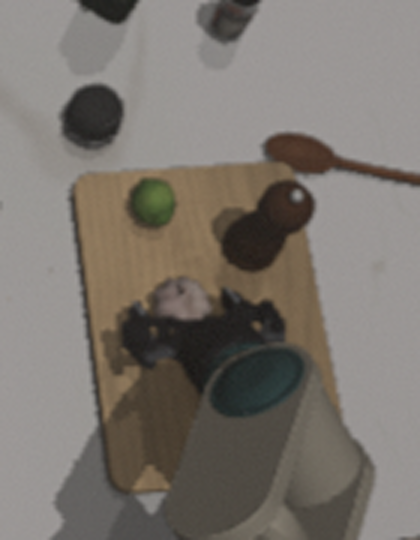

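```bash
python3 - <<'E'
from h import *
np.set_printoptions(precision=4,suppress=True)
T=grab_frame("top")
crop(T,355,215,420,260,12,"t10.png")
d=np.array([.646,-.002,-.763]);p=np.array(state()["position"])-.013*d
for s in(-.0427,.0,.0427): print(s,(proj(T,p+[0,s,0])-[355,215])*12)
g=(p-.012*d);print("pad centre",g,(proj(T,g)-[355,215])*12)
print("gar",(proj(T,[.5175,-.2275,.047])-[355,215])*12)
E
```

```text
-0.0427 [468.0529 158.1068]
0.0 [303.0176 184.3282]
0.0427 [137.4941 210.6273]
pad centre [ 0.511  -0.2277  0.0589] [318.674  203.5661]
gar [300.8402 192.1233]
```

View pics/t10.png

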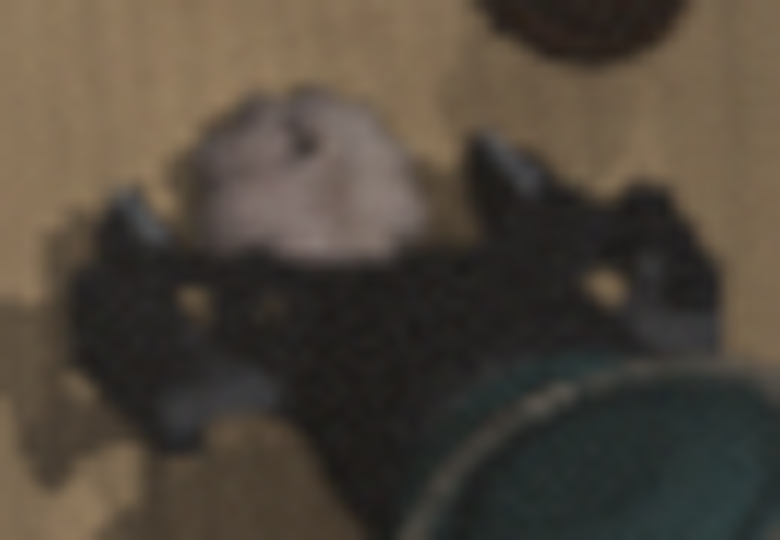

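```bash
python3 -m creep '[{"tx":5,"ty":0,"tz":-5,"ax":0,"ay":0,"az":0},{"tx":9,"ty":0,"tz":-10,"ax":0,"ay":0,"az":0},{"tx":9,"ty":0,"tz":-10,"ax":0,"ay":0,"az":0},{"tx":9,"ty":0,"tz":-10,"ax":0,"ay":0,"az":0}]' && python3 -m creep '[{"tx":0,"ty":0,"tz":0,"ax":0,"ay":0,"az":0},{"tx":0,"ty":0,"tz":0,"ax":0,"ay":0,"az":0},{"tx":0,"ty":0,"tz":0,"ax":0,"ay":0,"az":0},{"tx":0,"ty":0,"tz":0,"ax":0,"ay":0,"az":0},{"tx":0,"ty":0,"tz":0,"ax":0,"ay":0,"az":0}]' 1 25
```

```text
clock: 9.98
position: [0.5353, -0.2268, 0.0273]
ee_rot: [0.667, 0.662, 0.243, 0.241]
contact_force: [0.2, 0.4, 0.8]
gripper_width: 0.0855
clock: 10.4
position: [0.5356, -0.2273, 0.0283]
ee_rot: [0.667, 0.662, 0.243, 0.242]
contact_force: [-0.7, -0.9, 1.9]
gripper_width: 0.0552
```

```bash
python3 -m creep '[{"tx":0,"ty":0,"tz":15,"ax":0,"ay":0,"az":0},{"tx":-5,"ty":0,"tz":45,"ax":0,"ay":0,"az":0},{"tx":-25,"ty":0,"tz":75,"ax":0,"ay":0,"az":0},{"tx":-50,"ty":5,"tz":105,"ax":0,"ay":0,"az":0},{"tx":-75,"ty":20,"tz":130,"ax":0,"ay":0,"az":0},{"tx":-90,"ty":45,"tz":145,"ax":0,"ay":0,"az":0},{"tx":-100,"ty":75,"tz":145,"ax":0,"ay":0,"az":0},{"tx":-105,"ty":105,"tz":145,"ax":0,"ay":0,"az":0},{"tx":-105,"ty":135,"tz":145,"ax":0,"ay":0,"az":0},{"tx":-105,"ty":165,"tz":145,"ax":0,"ay":0,"az":0},{"tx":-105,"ty":195,"tz":145,"ax":0,"ay":0,"az":0},{"tx":-105,"ty":225,"tz":145,"ax":0,"ay":0,"az":0}]'
python3 - <<'E'
from h import *
S=grab_frame("scene");cv2.imwrite("pics/s11.png",S["color"][:,:,::-1])
T=grab_frame("top");cv2.imwrite("pics/t11.png",T["color"][:,:,::-1])
s=state();print(s["joint_positions"],s["position"],s["gripper_width"])
E
```

```text
clock: 11.4
position: [0.4299, -0.0008, 0.1729]
ee_rot: [0.667, 0.661, 0.244, 0.242]
contact_force: [0.8, 0.2, -1.4]
gripper_width: 0.0554
[-0.14378918 -0.81670659  2.29684445  0.1202303   0.97037788 -1.7478652 ] [0.42995572 0.00306078 0.17273955] 0.05541587435264394
```

View pics/s11.png

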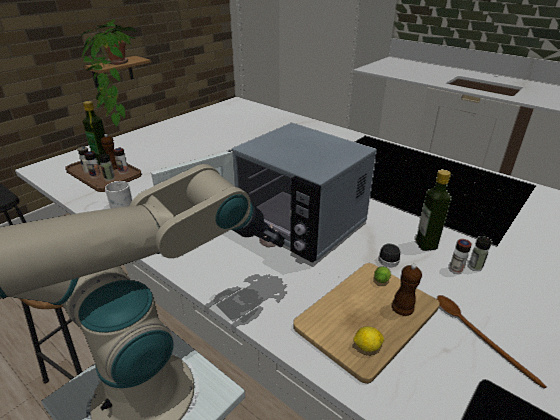

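View pics/t11.png

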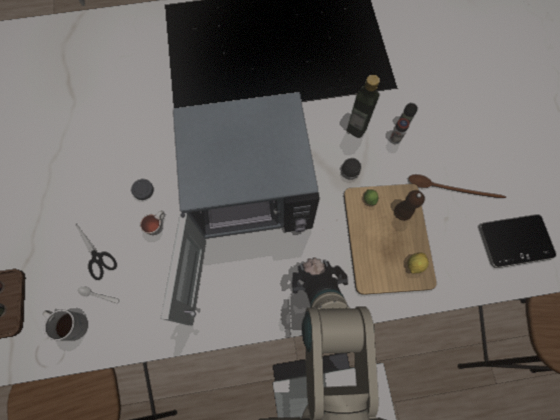

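```bash
python3 -m creep '[{"tx":0,"ty":30,"tz":0,"ax":0,"ay":0,"az":0},{"tx":0,"ty":62,"tz":0,"ax":0,"ay":0,"az":0},{"tx":0,"ty":94,"tz":0,"ax":0,"ay":0,"az":0},{"tx":5,"ty":126,"tz":0,"ax":0,"ay":0,"az":0},{"tx":20,"ty":155,"tz":0,"ax":0,"ay":0,"az":0},{"tx":45,"ty":175,"tz":0,"ax":0,"ay":0,"az":0},{"tx":75,"ty":181,"tz":0,"ax":0,"ay":0,"az":0},{"tx":105,"ty":181,"tz":0,"ax":0,"ay":0,"az":0},{"tx":130,"ty":181,"tz":0,"ax":0,"ay":0,"az":0},{"tx":137,"ty":181,"tz":0,"ax":0,"ay":0,"az":0},{"tx":137,"ty":181,"tz":0,"ax":0,"ay":0,"az":0}]'
python3 - <<'E'
from h import *
np.set_printoptions(precision=4,suppress=True)
S=grab_frame("scene")
T=grab_frame("top")
crop(S,130,110,390,310,3,"s12.png");crop(T,150,170,350,350,4,"t12.png")
s=state();print(s["joint_positions"],s["position"],s["gripper_width"])
E
```

```text
clock: 12.42
position: [0.5684, 0.1775, 0.1717]
ee_rot: [0.668, 0.661, 0.242, 0.241]
contact_force: [0.1, -0.6, -1.1]
gripper_width: 0.0553
[ 0.3455 -0.1549  1.8529 -0.3099  0.8    -1.0737] [0.5668 0.1781 0.172 ] 0.05550701627741052
```

View pics/s12.png

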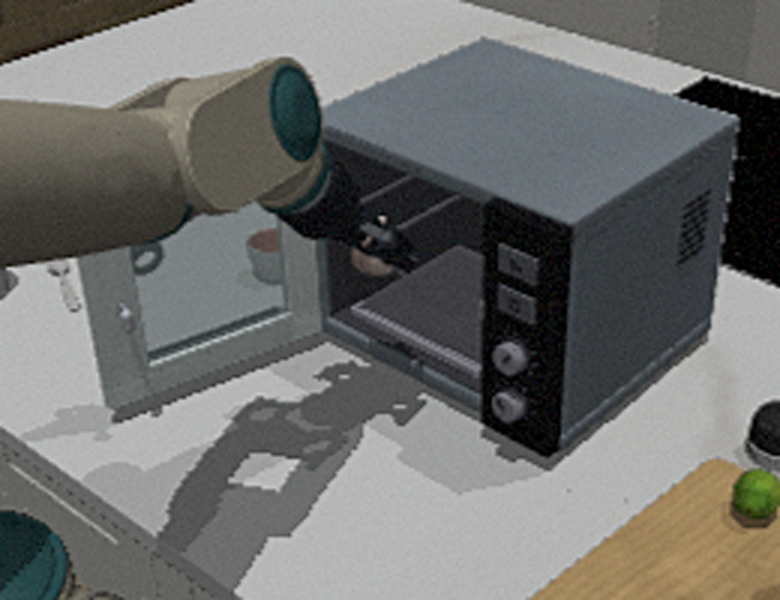

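View pics/t12.png

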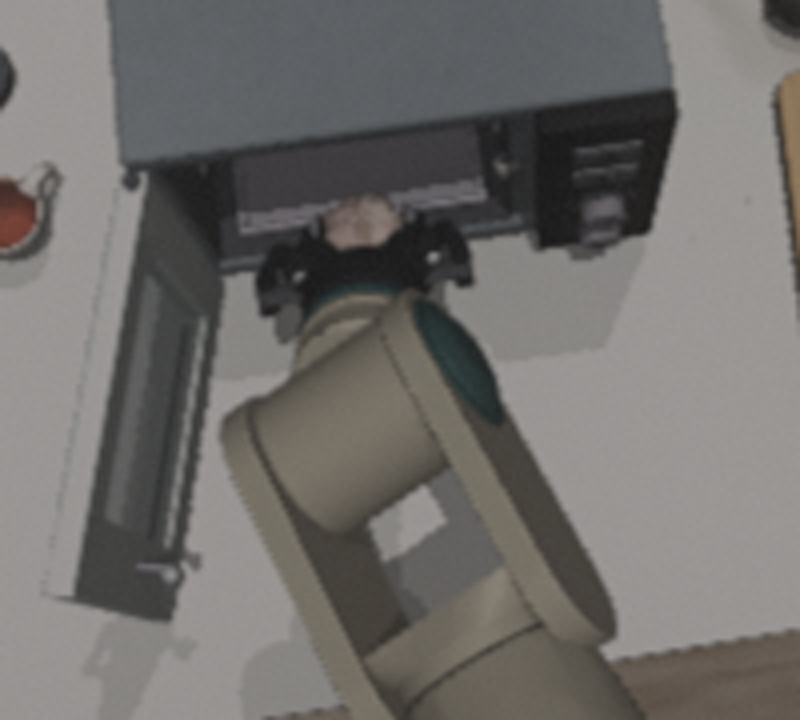

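```bash
python3 -m creep '[{"tx":16,"ty":1,"tz":-18,"ax":0,"ay":0,"az":0},{"tx":36,"ty":2,"tz":-41,"ax":0,"ay":0,"az":0},{"tx":56,"ty":2,"tz":-65,"ax":0,"ay":0,"az":0},{"tx":74,"ty":2,"tz":-86,"ax":0,"ay":0,"az":0},{"tx":88,"ty":2,"tz":-102,"ax":0,"ay":0,"az":0},{"tx":96,"ty":2,"tz":-111,"ax":0,"ay":0,"az":0},{"tx":98,"ty":2,"tz":-114,"ax":0,"ay":0,"az":0},{"tx":98,"ty":2,"tz":-114,"ax":0,"ay":0,"az":0},{"tx":98,"ty":2,"tz":-114,"ax":0,"ay":0,"az":0}]'
python3 - <<'E'
from h import *
np.set_printoptions(precision=4,suppress=True)
S=grab_frame("scene")
T=grab_frame("top")
crop(S,190,130,310,230,6,"s13.png");crop(T,180,170,320,270,5,"t13.png")
s=state();print(s["joint_positions"],s["position"],s["gripper_width"],s["contact_force"])
E
```

```text
clock: 13.27
position: [0.6649, 0.1811, 0.0598]
ee_rot: [0.667, 0.662, 0.244, 0.242]
contact_force: [0.2, -0.1, -1.0]
gripper_width: 0.0552
[ 0.2864  0.2532  1.676  -0.35    0.5586 -1.0416] [0.6653 0.1813 0.0604] 0.055519958017344176 [-0.2985 -0.3483 -0.3414]
```

View pics/s13.png

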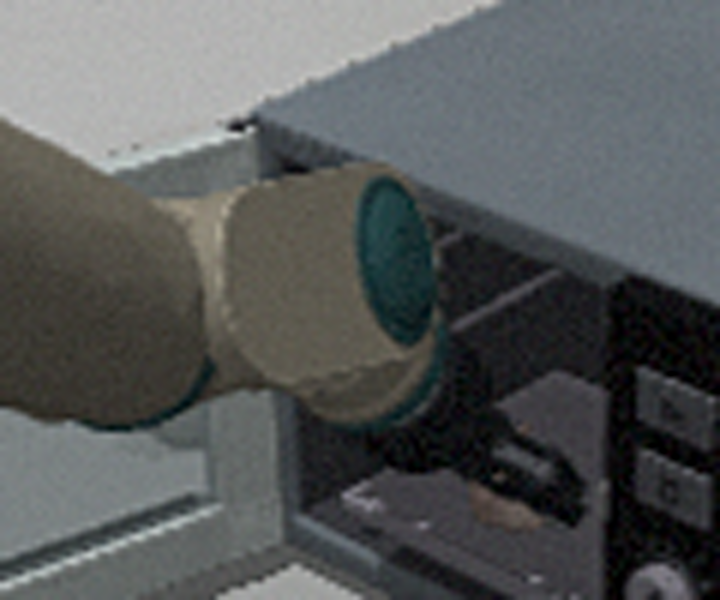

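View pics/t13.png

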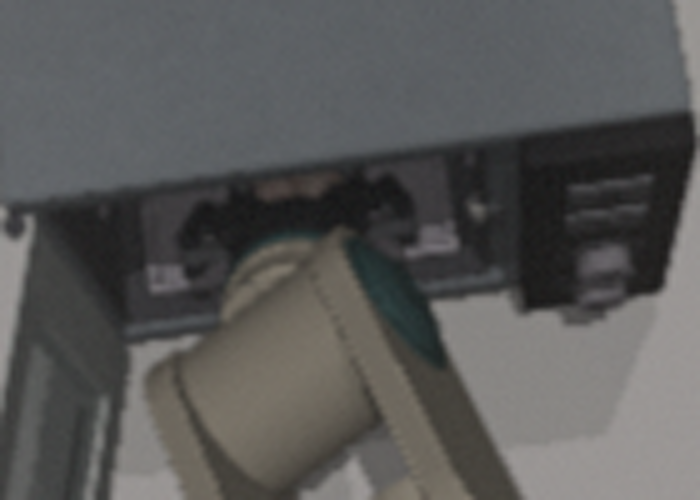

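```bash
python3 -m creep '[{"tx":4,"ty":0,"tz":-4,"ax":0,"ay":0,"az":0},{"tx":8,"ty":0,"tz":-8,"ax":0,"ay":0,"az":0},{"tx":8,"ty":0,"tz":-10,"ax":0,"ay":0,"az":0},{"tx":8,"ty":0,"tz":-10.5,"ax":0,"ay":0,"az":0},{"tx":8,"ty":0,"tz":-10.5,"ax":0,"ay":0,"az":0}]'
```

```text
clock: 13.78
position: [0.6737, 0.181, 0.0487]
ee_rot: [0.667, 0.662, 0.244, 0.242]
contact_force: [1.2, -0.1, 0.9]
gripper_width: 0.0552
```

```bash
python3 -m creep '[{"tx":0,"ty":0,"tz":-0.5,"ax":0,"ay":0,"az":0},{"tx":0,"ty":0,"tz":-1,"ax":0,"ay":0,"az":0},{"tx":0,"ty":0,"tz":-1,"ax":0,"ay":0,"az":0}]'
```

```text
clock: 14.03
position: [0.6739, 0.1811, 0.0487]
ee_rot: [0.667, 0.661, 0.244, 0.242]
contact_force: [-3.0, -1.5, 6.7]
gripper_width: 0.0556
```

```bash
python3 -m creep '[{"tx":0,"ty":0,"tz":0.7,"ax":0,"ay":0,"az":0},{"tx":0,"ty":0,"tz":0.7,"ax":0,"ay":0,"az":0},{"tx":0,"ty":0,"tz":0.7,"ax":0,"ay":0,"az":0},{"tx":0,"ty":0,"tz":0.7,"ax":0,"ay":0,"az":0},{"tx":0,"ty":0,"tz":0.7,"ax":0,"ay":0,"az":0},{"tx":0,"ty":0,"tz":0.7,"ax":0,"ay":0,"az":0},{"tx":-6,"ty":0,"tz":8,"ax":0,"ay":0,"az":0},{"tx":-22,"ty":0,"tz":26,"ax":0,"ay":0,"az":0},{"tx":-45,"ty":0,"tz":53,"ax":0,"ay":0,"az":0},{"tx":-70,"ty":0,"tz":82,"ax":0,"ay":0,"az":0},{"tx":-95,"ty":0,"tz":112,"ax":0,"ay":0,"az":0},{"tx":-120,"ty":0,"tz":141,"ax":0,"ay":0,"az":0}]' -1
python3 -m creep '[{"tx":-25,"ty":-5,"tz":25,"ax":0,"ay":0,"az":0},{"tx":-55,"ty":-10,"tz":50,"ax":0,"ay":0,"az":0},{"tx":-80,"ty":-10,"tz":75,"ax":0,"ay":0,"az":0},{"tx":-100,"ty":-10,"tz":100,"ax":0,"ay":0,"az":0},{"tx":-110,"ty":-10,"tz":130,"ax":0,"ay":0,"az":0},{"tx":-110,"ty":-10,"tz":150,"ax":0,"ay":0,"az":0}]' 1
python3 - <<'E'
from h import *
np.set_printoptions(precision=4,suppress=True)
S=grab_frame("scene")
T=grab_frame("top")
crop(S,190,130,330,260,5,"s14.png");crop(T,150,170,350,340,4,"t14.png")
s=state();print(s["joint_positions"],s["position"],s["gripper_width"],s["contact_force"])
E
```

```text
clock: 15.03
position: [0.552, 0.1808, 0.1894]
ee_rot: [0.667, 0.662, 0.243, 0.241]
contact_force: [0.7, 0.4, 0.3]
gripper_width: 0.0856
clock: 15.53
position: [0.442, 0.1713, 0.3425]
ee_rot: [0.666, 0.661, 0.246, 0.242]
contact_force: [0.9, 0.7, 0.9]
gripper_width: 0.0124
[ 0.4596 -0.584   1.8334 -0.3054  1.251  -1.1031] [0.4436 0.1715 0.3438] 0.00038830704464609624 [ 0.4353  0.9883 -0.1621]
```

View pics/s14.png

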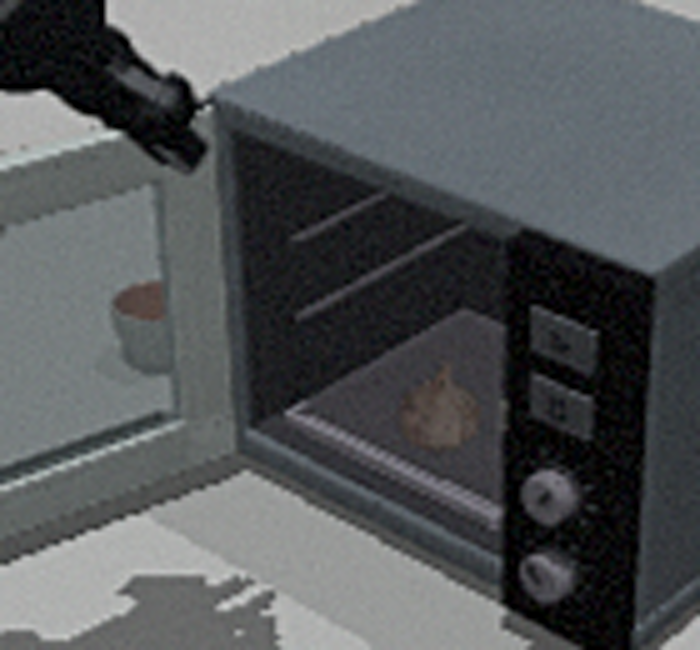

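View pics/t14.png

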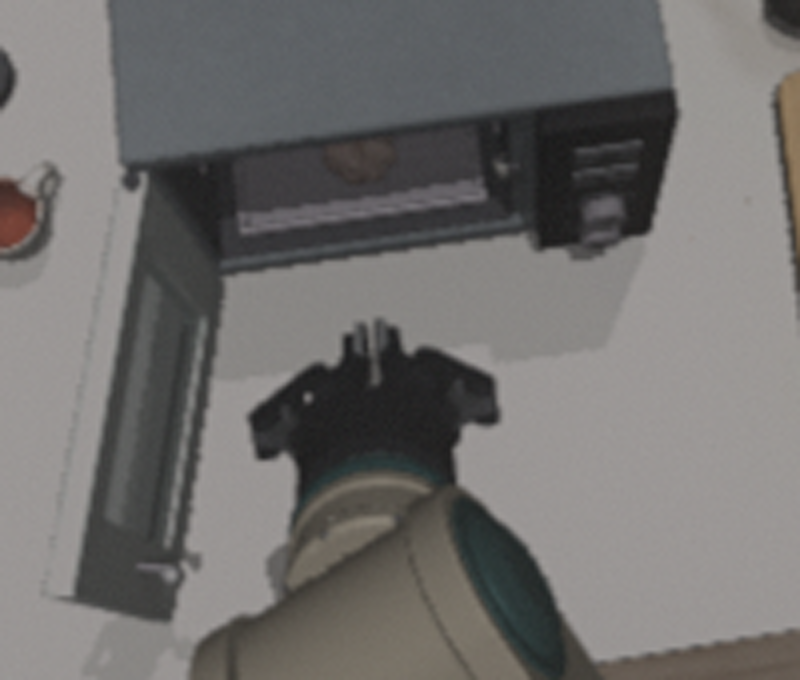

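```bash
python3 -m creep '[{"tx":0,"ty":20,"tz":20,"ax":0,"ay":0.1,"az":0},{"tx":0,"ty":45,"tz":40,"ax":0,"ay":0.2,"az":0},{"tx":0,"ty":70,"tz":50,"ax":0,"ay":0.3,"az":0},{"tx":0,"ty":100,"tz":50,"ax":0,"ay":0.4,"az":0},{"tx":0,"ty":135,"tz":50,"ax":0,"ay":0.5,"az":0},{"tx":0,"ty":170,"tz":50,"ax":0,"ay":0.6,"az":0},{"tx":0,"ty":205,"tz":50,"ax":0,"ay":0.702,"az":0},{"tx":0,"ty":240,"tz":50,"ax":0,"ay":0.702,"az":0},{"tx":0,"ty":265,"tz":50,"ax":0,"ay":0.702,"az":0},{"tx":0,"ty":275,"tz":50,"ax":0,"ay":0.702,"az":0},{"tx":0,"ty":275,"tz":50,"ax":0,"ay":0.702,"az":0}]' 1
python3 - <<'E'
from h import *
np.set_printoptions(precision=4,suppress=True)
from scipy.spatial.transform import Rotation as R
S=grab_frame("scene");T=grab_frame("top")
s=state();print(s["joint_positions"],s["position"]);print(R.from_quat(s["ee_rot"]).as_matrix())
print("garlic",onz(T,150+360/4,170+155/4,.067),onz(S,190+440/5,130+412/5,.067))
H=np.array([.583,.3135])
for ph in(1.79,1.6,1.4,1.2,1.0,.8,.6,.4,.25,.15,.08,.03,0):
    u=np.array([-np.sin(ph),-np.cos(ph)]);n=np.array([-np.cos(ph),np.sin(ph)])
    print(ph,(H+.185*u+.022*n)*1000)
E
```

```text
clock: 16.55
position: [0.4432, 0.4482, 0.3849]
ee_rot: [0.709, 0.705, -0.003, -0.001]
contact_force: [0.6, -0.5, -0.5]
gripper_width: 0.0005
[ 0.7288  0.4082  0.6783  0.0013  2.0586 -0.8336] [0.4436 0.4459 0.387 ]
[[ 0.0079  1.     -0.0034]
 [ 1.     -0.0079 -0.0015]
 [-0.0015 -0.0034 -1.    ]]
garlic [0.6501 0.1821 0.067 ] [0.6587 0.1787 0.067 ]
1.79 [407.2108 375.2023]
1.6 [398.7213 340.8925]
1.4 [396.9525 303.736 ]
1.2 [402.6009 266.9687]
1.0 [415.4412 232.0564]
0.8 [434.9616 200.3911]
0.6 [460.3838 173.235 ]
0.4 [490.6943 151.6709]
0.25 [515.9142 139.6941]
0.15 [533.601 133.865]
0.08 [546.2861 130.8498]
0.03 [555.4607 129.2431]
0 [561.  128.5]
```

```bash
python3 -m creep '[{"tx":0,"ty":0,"tz":0,"ax":0,"ay":0,"az":-0.12},{"tx":0,"ty":0,"tz":0,"ax":0,"ay":0,"az":-0.24},{"tx":0,"ty":0,"tz":0,"ax":0,"ay":0,"az":-0.36},{"tx":-5,"ty":0,"tz":0,"ax":0,"ay":0,"az":-0.48},{"tx":-10,"ty":0,"tz":0,"ax":0,"ay":0,"az":-0.6},{"tx":-15,"ty":0,"tz":0,"ax":0,"ay":0,"az":-0.72},{"tx":-20,"ty":0,"tz":-10,"ax":0,"ay":0,"az":-0.84},{"tx":-25,"ty":0,"tz":-20,"ax":0,"ay":0,"az":-0.96},{"tx":-30,"ty":0,"tz":-30,"ax":0,"ay":0,"az":-1.08},{"tx":-35,"ty":0,"tz":-45,"ax":0,"ay":0,"az":-1.2},{"tx":-35,"ty":0,"tz":-60,"ax":0,"ay":0,"az":-1.32},{"tx":-35,"ty":0,"tz":-80,"ax":0,"ay":0,"az":-1.44}]' 1
python3 -m creep '[{"tx":0,"ty":0,"tz":-25,"ax":0,"ay":0,"az":-0.12},{"tx":0,"ty":0,"tz":-50,"ax":0,"ay":0,"az":-0.24},{"tx":0,"ty":0,"tz":-70,"ax":0,"ay":0,"az":-0.35},{"tx":0,"ty":0,"tz":-80,"ax":0,"ay":0,"az":-0.35},{"tx":0,"ty":0,"tz":-80,"ax":0,"ay":0,"az":-0.35}]' 1
python3 - <<'E'
from h import *
np.set_printoptions(precision=4,suppress=True)
from scipy.spatial.transform import Rotation as R
S=grab_frame("scene");T=grab_frame("top")
crop(S,110,90,330,290,3.5,"s15.png");crop(T,130,180,330,380,3.5,"t15.png")
s=state();print(s["joint_positions"],s["position"]);print(R.from_quat(s["ee_rot"]).as_matrix())
E
```

```text
clock: 17.65
position: [0.4086, 0.4448, 0.3094]
ee_rot: [0.998, 0.058, 0.001, -0.002]
contact_force: [-1.3, 0.1, 0.4]
gripper_width: -0.0002
clock: 18.07
position: [0.408, 0.4444, 0.2259]
ee_rot: [0.994, -0.112, -0.001, 0.001]
contact_force: [0.7, -0.3, -0.0]
gripper_width: -0.0
[0.767  0.2767 1.1539 0.001  1.7078 0.9919] [0.4087 0.4456 0.2297]
[[ 0.9748 -0.2229  0.0017]
 [-0.2229 -0.9748  0.0029]
 [ 0.001  -0.0032 -1.    ]]
```

View pics/s15.png

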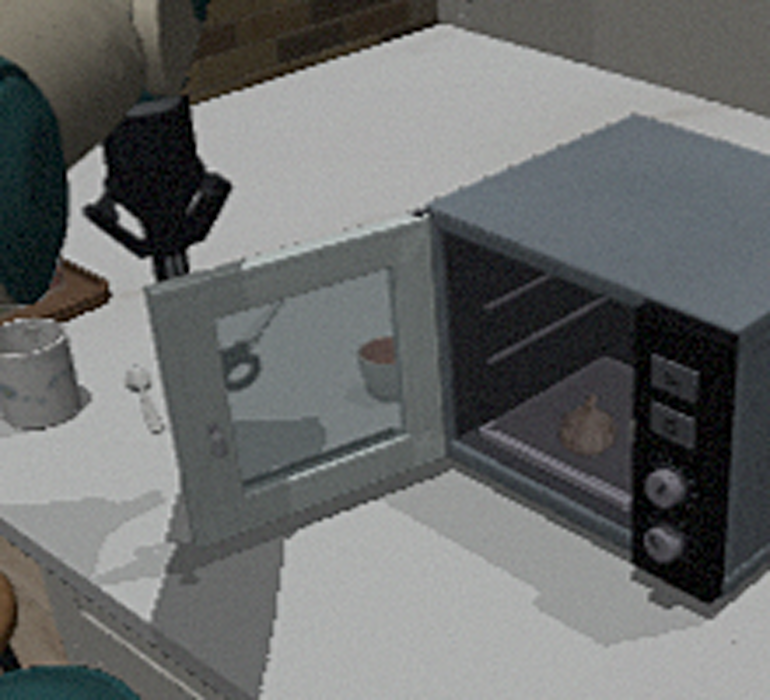

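View pics/t15.png

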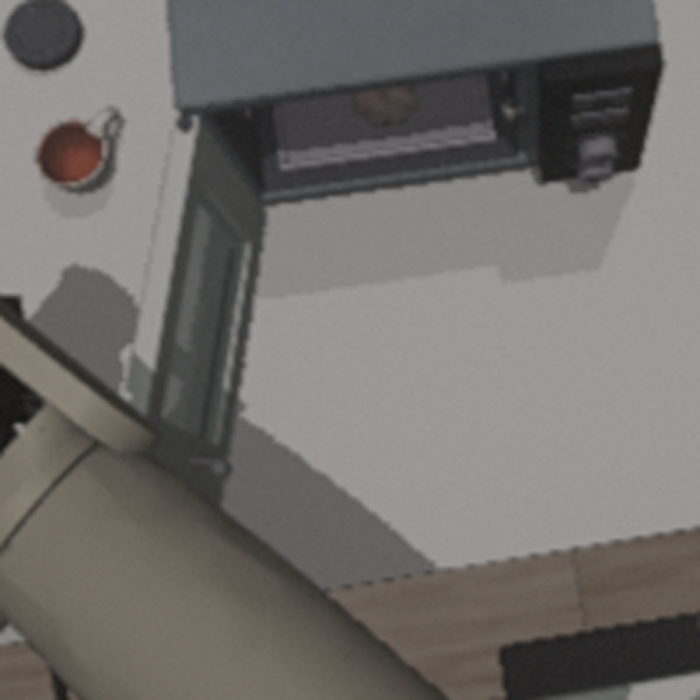

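```bash
python3 -m creep '[{"tx":-1,"ty":-25,"tz":0,"ax":0,"ay":0,"az":0},{"tx":-1,"ty":-50,"tz":0,"ax":0,"ay":0,"az":0},{"tx":-2,"ty":-68,"tz":0,"ax":0,"ay":0,"az":0},{"tx":-7,"ty":-87,"tz":0,"ax":0,"ay":0,"az":0.09},{"tx":-10,"ty":-105,"tz":0,"ax":0,"ay":0,"az":0.19},{"tx":-11,"ty":-123,"tz":0,"ax":0,"ay":0,"az":0.29},{"tx":-12,"ty":-142,"tz":0,"ax":0,"ay":0,"az":0.39},{"tx":-9,"ty":-160,"tz":0,"ax":0,"ay":0,"az":0.49},{"tx":-6,"ty":-179,"tz":0,"ax":0,"ay":0,"az":0.59},{"tx":0,"ty":-196,"tz":0,"ax":0,"ay":0,"az":0.69},{"tx":6,"ty":-214,"tz":0,"ax":0,"ay":0,"az":0.79},{"tx":6,"ty":-214,"tz":0,"ax":0,"ay":0,"az":0.79}]' 1
python3 - <<'E'
from h import *
np.set_printoptions(precision=4,suppress=True)
S=grab_frame("scene");T=grab_frame("top")
crop(S,110,90,330,290,3.5,"s16.png");crop(T,150,170,350,350,4,"t16.png")
s=state();print(s["joint_positions"],s["position"],s["contact_force"])
E
```

```text
clock: 19.17
position: [0.4158, 0.23, 0.2308]
ee_rot: [0.96, 0.28, 0.002, -0.001]
contact_force: [-0.1, -0.3, 0.1]
gripper_width: 0.0001
[ 0.4309 -0.0913  1.5446  0.0023  1.6852 -0.1292] [0.415  0.2321 0.2301] [ 0.189  -1.1001 -0.3786]
```

View pics/s16.png

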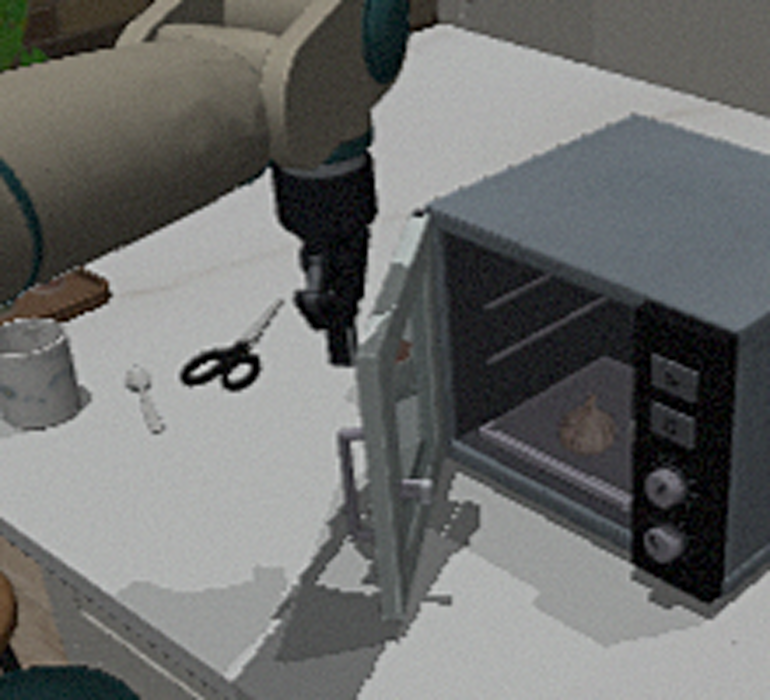

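View pics/t16.png

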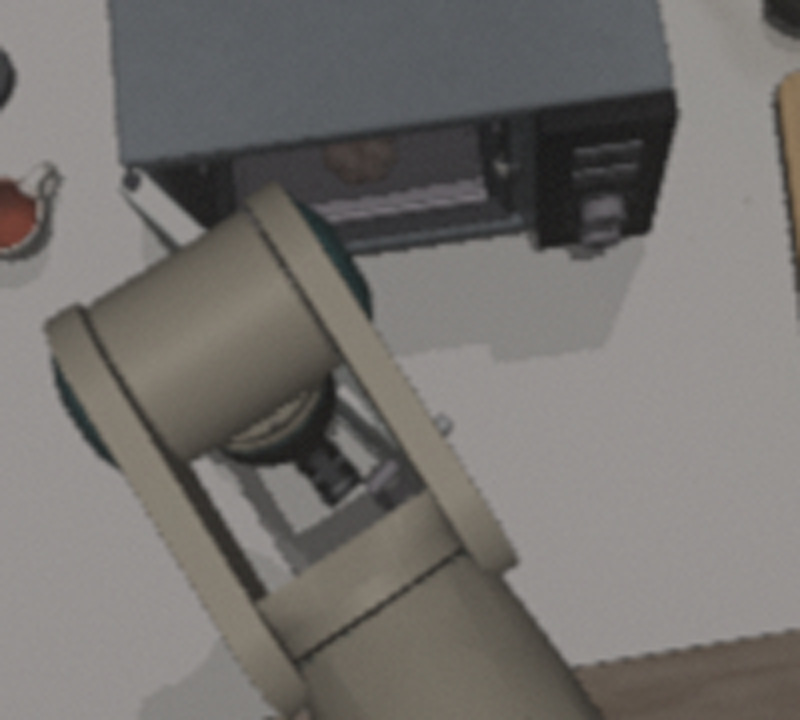

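```bash
python3 -m creep '[{"tx":10,"ty":-16,"tz":0,"ax":0,"ay":0,"az":0.1},{"tx":20,"ty":-32,"tz":0,"ax":0,"ay":0,"az":0.2},{"tx":32,"ty":-46,"tz":0,"ax":0,"ay":0,"az":0.3},{"tx":45,"ty":-59,"tz":0,"ax":0,"ay":0,"az":0.4},{"tx":60,"ty":-70,"tz":0,"ax":0,"ay":0,"az":0.5},{"tx":76,"ty":-80,"tz":0,"ax":0,"ay":0,"az":0.6},{"tx":92,"ty":-89,"tz":0,"ax":0,"ay":0,"az":0.7},{"tx":101,"ty":-92,"tz":0,"ax":0,"ay":0,"az":0.75},{"tx":108,"ty":-95,"tz":0,"ax":0,"ay":0,"az":0.8},{"tx":108,"ty":-95,"tz":0,"ax":0,"ay":0,"az":0.8}]' 1
python3 - <<'E'
from h import *
np.set_printoptions(precision=4,suppress=True)
S=grab_frame("scene");T=grab_frame("top")
crop(S,150,90,350,290,3.5,"s17.png");crop(T,150,170,350,320,4,"t17.png")
s=state();print(s["joint_positions"],s["position"],s["contact_force"])
E
```

```text
clock: 20.1
position: [0.5233, 0.1375, 0.2287]
ee_rot: [0.777, 0.63, -0.0, -0.001]
contact_force: [0.2, -0.3, -0.3]
gripper_width: 0.0002
[ 0.1891  0.097   1.3588  0.0011  1.6872 -1.1719] [0.5223 0.1379 0.2287] [ 0.3852 -0.5149 -0.1588]
```

View pics/s17.png

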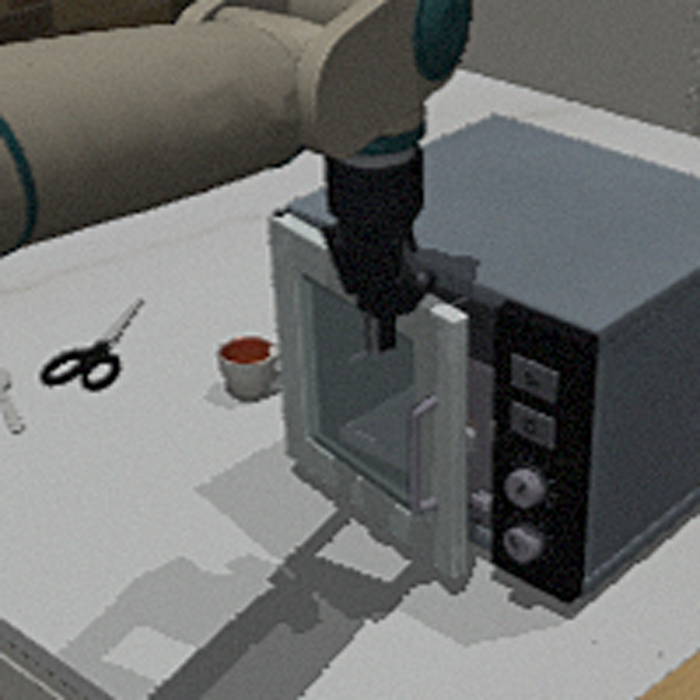

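View pics/t17.png

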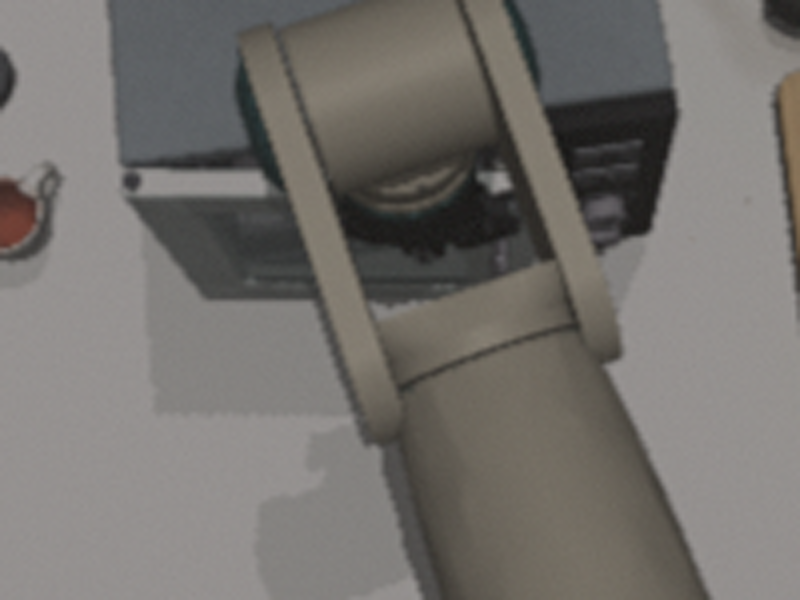

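```bash
python3 -m creep '[{"tx":6,"ty":-2,"tz":0,"ax":0,"ay":0,"az":0.04},{"tx":12,"ty":-4,"tz":0,"ax":0,"ay":0,"az":0.08},{"tx":17,"ty":-5,"tz":0,"ax":0,"ay":0,"az":0.11},{"tx":22,"ty":-6,"tz":0,"ax":0,"ay":0,"az":0.14},{"tx":25,"ty":-7,"tz":0,"ax":0,"ay":0,"az":0.16},{"tx":28,"ty":-7,"tz":0,"ax":0,"ay":0,"az":0.18},{"tx":28,"ty":-7,"tz":0,"ax":0,"ay":0,"az":0.18}]' 1
```

```text
clock: 20.78
position: [0.5499, 0.1309, 0.2287]
ee_rot: [0.717, 0.697, -0.001, -0.001]
contact_force: [0.7, -0.6, -0.3]
gripper_width: 0.0001
```

```bash
python3 -m creep '[{"tx":2,"ty":0,"tz":0,"ax":0,"ay":0,"az":0.01},{"tx":4,"ty":-1,"tz":0,"ax":0,"ay":0,"az":0.02},{"tx":4,"ty":-1,"tz":0,"ax":0,"ay":0,"az":0.02}]' 1
```

```text
clock: 21.03
position: [0.5546, 0.1292, 0.2285]
ee_rot: [0.71, 0.704, -0.0, -0.0]
contact_force: [-0.2, -0.7, 0.4]
gripper_width: -0.0
```

```bash
python3 -m creep '[{"tx":2,"ty":0,"tz":0,"ax":0,"ay":0,"az":0},{"tx":4,"ty":0,"tz":0,"ax":0,"ay":0,"az":0},{"tx":4,"ty":0,"tz":0,"ax":0,"ay":0,"az":0}]' 1; python3 - <<'E'
from h import *
S=grab_frame("scene")
crop(S,170,110,330,270,4.5,"s18.png")
E
```

```text
clock: 21.28
position: [0.5548, 0.1292, 0.2285]
ee_rot: [0.71, 0.704, -0.005, -0.004]
contact_force: [-27.6, -2.0, 7.1]
gripper_width: -0.0001
```

View pics/s18.png

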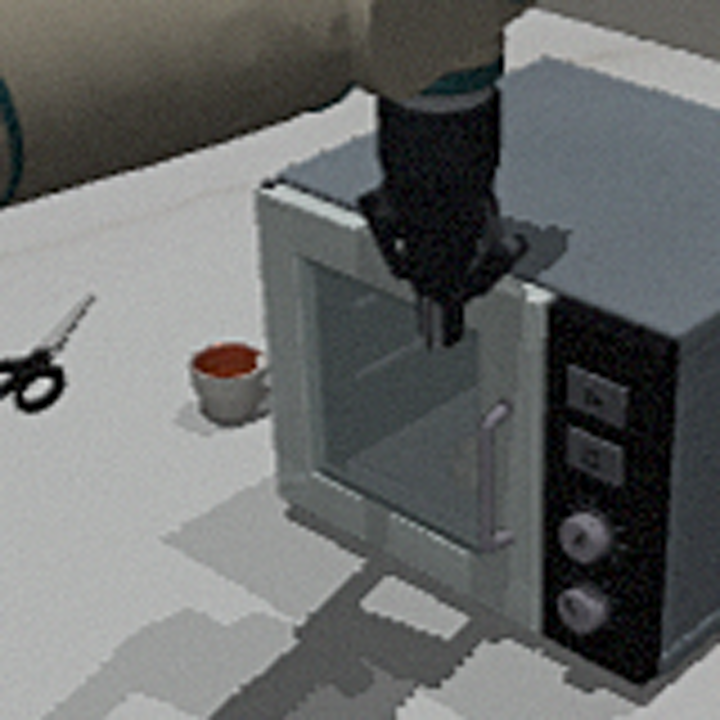

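```bash
python3 -m creep '[{"tx":-4,"ty":0,"tz":0,"ax":0,"ay":0,"az":0},{"tx":-15,"ty":0,"tz":0,"ax":0,"ay":0,"az":0},{"tx":-45,"ty":0,"tz":5,"ax":0,"ay":0,"az":0},{"tx":-80,"ty":0,"tz":20,"ax":0,"ay":0,"az":0},{"tx":-110,"ty":0,"tz":40,"ax":0,"ay":0,"az":0},{"tx":-110,"ty":0,"tz":40,"ax":0,"ay":0,"az":0}]' 1; python3 - <<'E'
from h import *
S=grab_frame("scene");T=grab_frame("top")
crop(S,210,110,350,260,4.5,"s19.png");crop(T,150,170,350,320,4,"t19.png")
s=state();print(s["position"],s["contact_force"])
E
```

```text
clock: 21.83
position: [0.4464, 0.1296, 0.2736]
ee_rot: [0.71, 0.705, 0.003, 0.001]
contact_force: [-1.1, -0.4, 0.5]
gripper_width: 0.0001
[0.4484588  0.12921091 0.26981471] [ 0.39167489 -0.73362694  0.3097728 ]
```

View pics/s19.png

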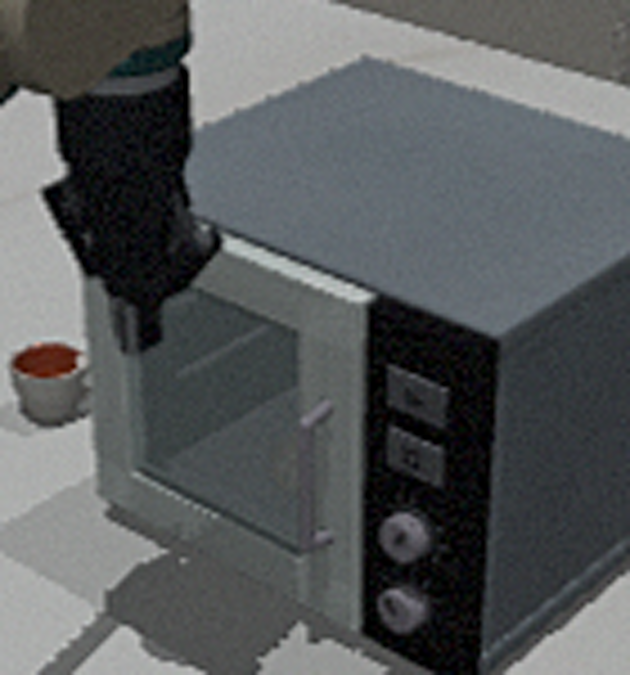

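View pics/t19.png

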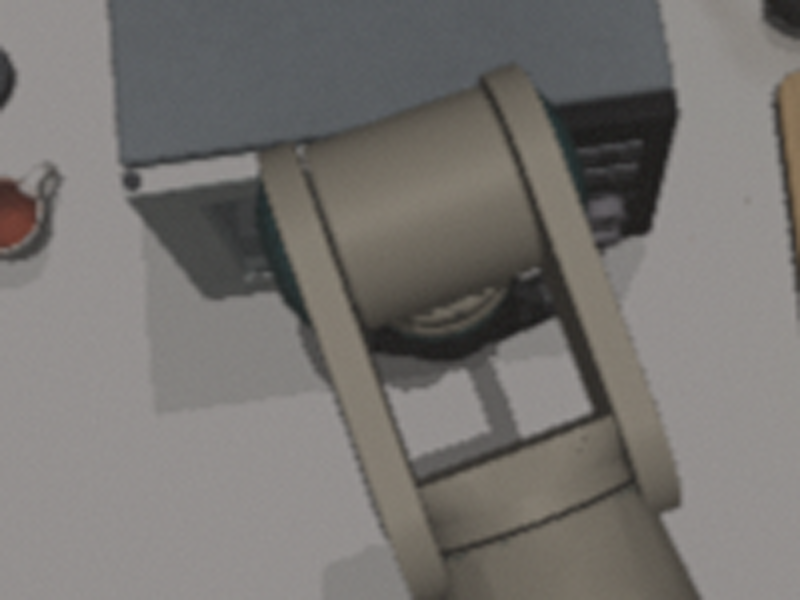

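```bash
python3 -m creep '[{"tx":-5,"ty":-15,"tz":5,"ax":0,"ay":-0.1,"az":0},{"tx":-10,"ty":-35,"tz":10,"ax":0,"ay":-0.2,"az":0},{"tx":-15,"ty":-55,"tz":10,"ax":0,"ay":-0.3,"az":0},{"tx":-15,"ty":-75,"tz":10,"ax":0,"ay":-0.4,"az":0},{"tx":-15,"ty":-95,"tz":10,"ax":0,"ay":-0.5,"az":0},{"tx":-15,"ty":-115,"tz":10,"ax":0,"ay":-0.6,"az":0},{"tx":-15,"ty":-118,"tz":10,"ax":0,"ay":-0.7,"az":0},{"tx":-15,"ty":-118,"tz":10,"ax":0,"ay":-0.7,"az":0}]' 1; python3 - <<'E'
from h import *
S=grab_frame("scene");T=grab_frame("top")
crop(S,210,110,350,260,4.5,"s20.png");crop(T,170,180,330,260,5,"t20.png")
s=state();print(s["position"],s["contact_force"],s["joint_positions"])
E
```

```text
clock: 22.6
position: [0.4322, 0.0097, 0.2747]
ee_rot: [0.668, 0.661, 0.242, 0.241]
contact_force: [-0.2, 0.2, -1.1]
gripper_width: -0.0001
[0.43329257 0.01069981 0.27780414] [ 0.3783911  -0.01114912  0.43579684] [-0.10310625 -0.80556618  2.08215876  0.07102521  1.17307999 -1.66869095]
```

View pics/s20.png

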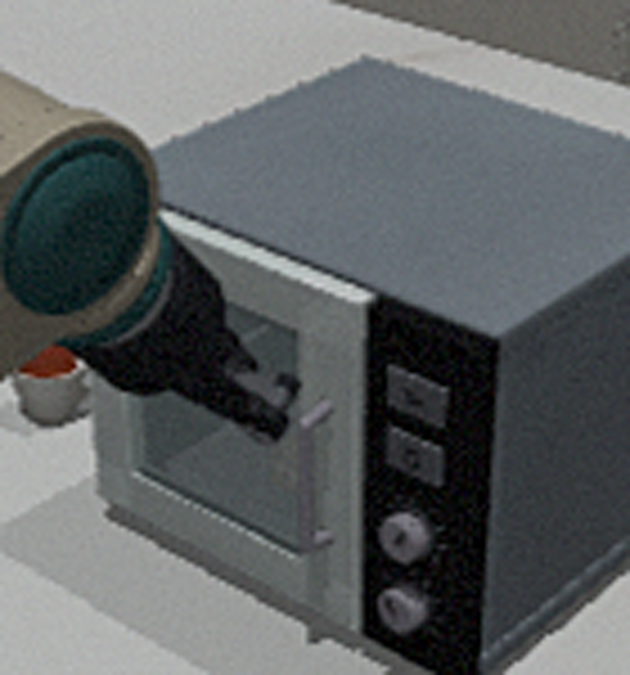

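View pics/t20.png

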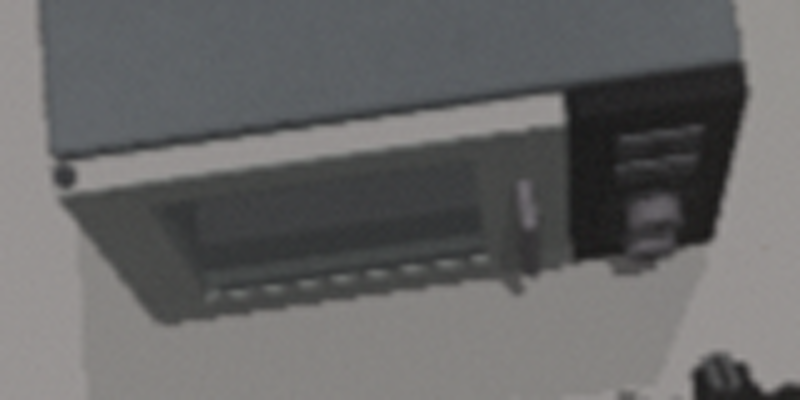

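```bash
python3 - <<'E'
from h import *
np.set_printoptions(precision=4,suppress=True)
T=grab_frame("top");S=grab_frame("scene")
c=lambda u,v:((u+.5)/5-.5+170,(v+.5)/5-.5+180)
def yaw(a,b,z):
    p=onz(T,*c(*a),z);q=onz(T,*c(*b),z);d=p-q;return p,q,-np.arctan2(d[0],d[1])
print("roof",yaw((50,157),(738,62),.285)); print("strip in",yaw((75,160),(565,95),.28)); print("strip out",yaw((65,197),(570,125),.28))
c4=lambda u,v:((u+.5)/4.5-.5+210,(v+.5)/4.5-.5+110)
print("start S",onz(S,*c4(418,401),.232),"stop",onz(S,*c4(414,457),.188))
crop(T,280,180,330,240,10,"t21.png")
E
```

```text
roof (array([0.5892, 0.3173, 0.285 ]), array([ 0.5836, -0.0273,  0.285 ]), np.float64(-0.016297112118607713))
strip in (array([0.5875, 0.3062, 0.28  ]), array([0.5821, 0.0607, 0.28  ]), np.float64(-0.022157718951647812))
strip out (array([0.5691, 0.3127, 0.28  ]), array([0.5659, 0.0608, 0.28  ]), np.float64(-0.012391775556811983))
start S [0.5643 0.0082 0.232 ] stop [0.567  0.0119 0.188 ]
```

View pics/t21.png

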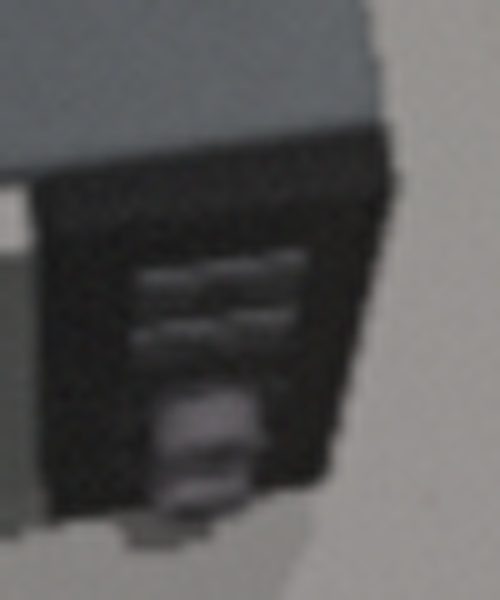

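```bash
python3 -m creep '[{"tx":15,"ty":0,"tz":-15,"ax":0,"ay":0,"az":0},{"tx":40,"ty":-1,"tz":-35,"ax":0,"ay":0,"az":0},{"tx":65,"ty":-1,"tz":-50,"ax":0,"ay":0,"az":0},{"tx":82,"ty":-1,"tz":-52,"ax":0,"ay":0,"az":0},{"tx":92,"ty":-1,"tz":-52,"ax":0,"ay":0,"az":0},{"tx":97,"ty":-1,"tz":-52,"ax":0,"ay":0,"az":0},{"tx":97,"ty":-1,"tz":-52,"ax":0,"ay":0,"az":0},{"tx":97,"ty":-1,"tz":-52,"ax":0,"ay":0,"az":0}]' 1; python3 - <<'E'
from h import *
S=grab_frame("scene");T=grab_frame("top")
crop(S,240,160,340,250,6,"s22.png");crop(T,260,170,340,260,7,"t22.png")
s=state();print(s["position"],s["contact_force"],s["joint_positions"])
E
```

```text
clock: 23.47
position: [0.5307, 0.0104, 0.2263]
ee_rot: [0.667, 0.662, 0.243, 0.24]
contact_force: [-0.1, 0.6, -0.2]
gripper_width: 0.0001
[0.53026714 0.01025795 0.22668407] [-0.09734251  0.3162259   0.36564784] [-0.07652882 -0.44617947  1.97092613  0.06217859  0.92111046 -1.65962063]
```

View pics/s22.png

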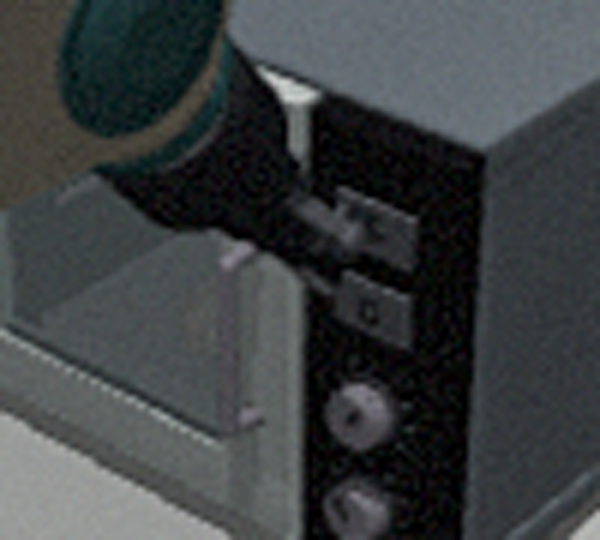

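View pics/t22.png

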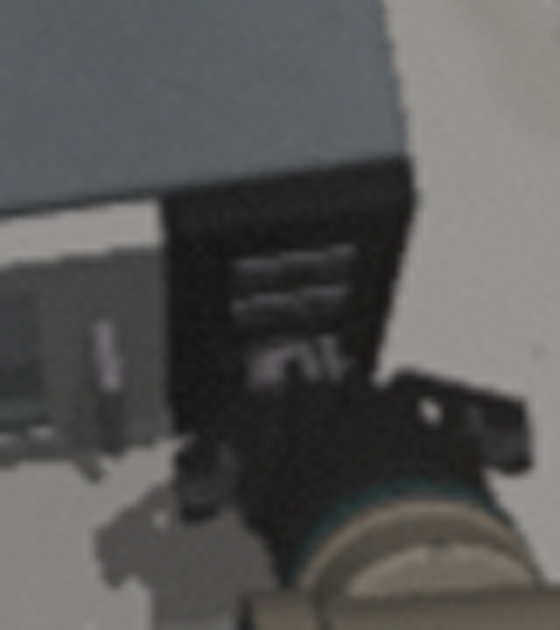

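```bash
python3 -m creep '[{"tx":6,"ty":0,"tz":-1,"ax":0,"ay":0,"az":0},{"tx":11,"ty":0,"tz":-1,"ax":0,"ay":0,"az":0},{"tx":15,"ty":0,"tz":-1,"ax":0,"ay":0,"az":0},{"tx":17,"ty":0,"tz":-1,"ax":0,"ay":0,"az":0},{"tx":17,"ty":0,"tz":-1,"ax":0,"ay":0,"az":0}]' 1
```

```text
clock: 23.98
position: [0.5477, 0.01, 0.2253]
ee_rot: [0.667, 0.662, 0.243, 0.241]
contact_force: [0.3, 0.2, 0.7]
gripper_width: -0.0
```

```bash
python3 -m creep '[{"tx":1,"ty":0,"tz":0,"ax":0,"ay":0,"az":0},{"tx":2,"ty":0,"tz":0,"ax":0,"ay":0,"az":0},{"tx":2,"ty":0,"tz":0,"ax":0,"ay":0,"az":0}]' 1
```

```text
clock: 24.23
position: [0.5494, 0.01, 0.2253]
ee_rot: [0.667, 0.662, 0.243, 0.241]
contact_force: [-0.8, 0.1, 0.5]
gripper_width: 0.0002
```

```bash
python3 -m creep '[{"tx":1,"ty":0,"tz":0,"ax":0,"ay":0,"az":0},{"tx":2,"ty":0,"tz":0,"ax":0,"ay":0,"az":0},{"tx":2,"ty":0,"tz":0,"ax":0,"ay":0,"az":0}]' 1
```

```text
clock: 24.48
position: [0.5515, 0.01, 0.2254]
ee_rot: [0.667, 0.662, 0.243, 0.241]
contact_force: [-0.8, -0.5, 0.9]
gripper_width: -0.0
```

```bash
python3 -m creep '[{"tx":0.7,"ty":0,"tz":0,"ax":0,"ay":0,"az":0},{"tx":1.4,"ty":0,"tz":0,"ax":0,"ay":0,"az":0},{"tx":1.4,"ty":0,"tz":0,"ax":0,"ay":0,"az":0}]' 1
```

```text
clock: 24.73
position: [0.5528, 0.01, 0.2253]
ee_rot: [0.667, 0.662, 0.243, 0.241]
contact_force: [0.2, -0.1, 0.8]
gripper_width: -0.0003
```

```bash
python3 -m creep '[{"tx":0.7,"ty":0,"tz":0,"ax":0,"ay":0,"az":0},{"tx":1.4,"ty":0,"tz":0,"ax":0,"ay":0,"az":0},{"tx":1.4,"ty":0,"tz":0,"ax":0,"ay":0,"az":0}]' 1
```

```text
clock: 24.98
position: [0.5543, 0.01, 0.2253]
ee_rot: [0.667, 0.662, 0.243, 0.241]
contact_force: [0.7, 0.6, 0.0]
gripper_width: 0.0002
```

```bash
python3 -m creep '[{"tx":0.7,"ty":0,"tz":0,"ax":0,"ay":0,"az":0},{"tx":1.4,"ty":0,"tz":0,"ax":0,"ay":0,"az":0},{"tx":1.4,"ty":0,"tz":0,"ax":0,"ay":0,"az":0}]' 1
```

```text
clock: 25.23
position: [0.5556, 0.01, 0.2253]
ee_rot: [0.667, 0.662, 0.243, 0.241]
contact_force: [0.7, -0.1, 0.5]
gripper_width: 0.0001
```

```bash
python3 -m creep '[{"tx":0.7,"ty":0,"tz":0,"ax":0,"ay":0,"az":0},{"tx":1.4,"ty":0,"tz":0,"ax":0,"ay":0,"az":0},{"tx":1.4,"ty":0,"tz":0,"ax":0,"ay":0,"az":0}]' 1
```

```text
clock: 25.48
position: [0.5571, 0.01, 0.2253]
ee_rot: [0.667, 0.662, 0.243, 0.241]
contact_force: [0.1, -0.5, -0.0]
gripper_width: 0.0003
```

```bash
python3 - <<'E'
from h import *
np.set_printoptions(precision=4,suppress=True)
T=grab_frame("top")
g=cv2.cvtColor(T["color"],cv2.COLOR_RGB2GRAY).astype(float); g=cv2.GaussianBlur(g,(3,3),0)
def edges(cols,f,sgn,h=5):
    P=[]
    for u in cols:
        v0=f(u); vs=np.arange(int(v0-h),int(v0+h+1)); d=sgn*np.diff(g[vs,u]); k=np.argmax(d)
        if 0<k<len(d)-1:
            o=(d[k-1]-d[k+1])/(2*(d[k-1]-2*d[k]+d[k+1])+1e-9); P.append((u,vs[k]+.5+o))
    return np.array(P)
def rep(n,P,z):
    c=np.polyfit(P[:,0],P[:,1],1); r=abs(P[:,1]-np.polyval(c,P[:,0])); P=P[r<2*np.median(r)+.2]; c=np.polyfit(P[:,0],P[:,1],1)
    a,b=P[0,0],P[-1,0]; p=onz(T,a,np.polyval(c,a),z);q=onz(T,b,np.polyval(c,b),z);d=p-q
    print(n,len(P),"rms",np.std(P[:,1]-np.polyval(c,P[:,0])),p,q,"yaw",-np.arctan2(d[0],d[1]))
lo=lambda u:180+(197-(u-183)*5*.1426)/5; up=lambda u:180+(160-(u-185)*5*.133)/5
rep("strip outer",edges(range(186,282),lo,-1,4),.28); rep("strip inner",edges(range(188,280),up,1,3),.28)
back=lambda u:85+(105-(u-173.7)*4.6*.1237)/4.6
rep("roof back",edges(range(178,296),back,1,5),.285)
E
```

```text
strip outer 96 rms 0.096290852973085 [0.5705 0.3041 0.28  ] [0.5672 0.0672 0.28  ] yaw -0.014252256304350773
strip inner 92 rms 0.10923429938739111 [0.5868 0.2978 0.28  ] [0.5837 0.0696 0.28  ] yaw -0.01341304343256614
roof back 118 rms 0.227003200072461 [0.888  0.2982 0.285 ] [ 0.8836 -0.0228  0.285 ] yaw -0.013747481932490594
```

```bash
python3 -m creep '[{"tx":0.7,"ty":0,"tz":0,"ax":0,"ay":0,"az":0},{"tx":1.4,"ty":0,"tz":0,"ax":0,"ay":0,"az":0},{"tx":1.4,"ty":0,"tz":0,"ax":0,"ay":0,"az":0}]' 1
```

```text
clock: 25.78
position: [0.5583, 0.01, 0.2253]
ee_rot: [0.667, 0.662, 0.243, 0.241]
contact_force: [-2.3, -1.2, 0.8]
gripper_width: -0.0001
```

```bash
python3 -m creep '[{"tx":0.7,"ty":0,"tz":0,"ax":0,"ay":0,"az":0},{"tx":1.4,"ty":0,"tz":0,"ax":0,"ay":0,"az":0},{"tx":1.4,"ty":0,"tz":0,"ax":0,"ay":0,"az":0}]' 1
```

```text
clock: 26.03
position: [0.5595, 0.01, 0.2253]
ee_rot: [0.667, 0.662, 0.242, 0.24]
contact_force: [-7.8, -0.1, 2.2]
gripper_width: -0.0003
```

```bash
python3 -m creep '[{"tx":0.3,"ty":0,"tz":0,"ax":0,"ay":0,"az":0},{"tx":0.5,"ty":0,"tz":0,"ax":0,"ay":0,"az":0},{"tx":0.5,"ty":0,"tz":0,"ax":0,"ay":0,"az":0},{"tx":0.5,"ty":0,"tz":0,"ax":0,"ay":0,"az":0}]' 1; python3 - <<'E'
from h import *
S=grab_frame("scene");T=grab_frame("top")
crop(S,240,160,340,250,6,"s23.png")
print(state()["contact_force"])
E
```

```text
clock: 26.37
position: [0.5596, 0.01, 0.2252]
ee_rot: [0.667, 0.662, 0.242, 0.24]
contact_force: [-14.3, 0.0, 4.8]
gripper_width: 0.0001
[-13.43668724  -0.43153842   5.3189228 ]
```

View pics/s23.png

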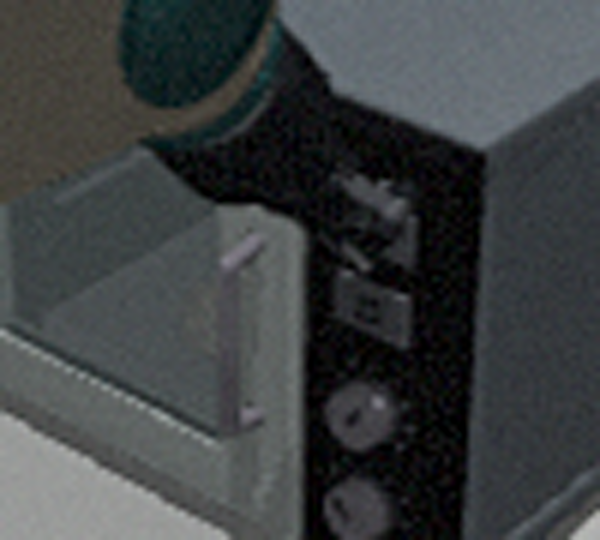

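```bash
python3 -m creep '[{"tx":-3,"ty":0,"tz":0,"ax":0,"ay":0,"az":0},{"tx":-15,"ty":0,"tz":2,"ax":0,"ay":0,"az":0},{"tx":-40,"ty":0,"tz":15,"ax":0,"ay":0,"az":0},{"tx":-75,"ty":0,"tz":40,"ax":0,"ay":0,"az":0},{"tx":-105,"ty":0,"tz":70,"ax":0,"ay":0,"az":0},{"tx":-125,"ty":0,"tz":95,"ax":0,"ay":0,"az":0},{"tx":-125,"ty":0,"tz":100,"ax":0,"ay":0,"az":0},{"tx":-125,"ty":0,"tz":100,"ax":0,"ay":0,"az":0}]' 1; python3 - <<'E'
from h import *
S=grab_frame("scene");T=grab_frame("top")
cv2.imwrite("pics/s24.png",S["color"][:,:,::-1]);cv2.imwrite("pics/t24.png",T["color"][:,:,::-1])
print(state()["contact_force"],state()["clock"],state()["position"])
E
```

```text
clock: 27.13
position: [0.4354, 0.01, 0.329]
ee_rot: [0.666, 0.661, 0.245, 0.243]
contact_force: [0.3, -0.0, -0.2]
gripper_width: -0.0001
[-0.39132626 -0.62450621 -0.2703542 ] 27.2333 [0.43548442 0.01001104 0.32429205]
```

View pics/s24.png

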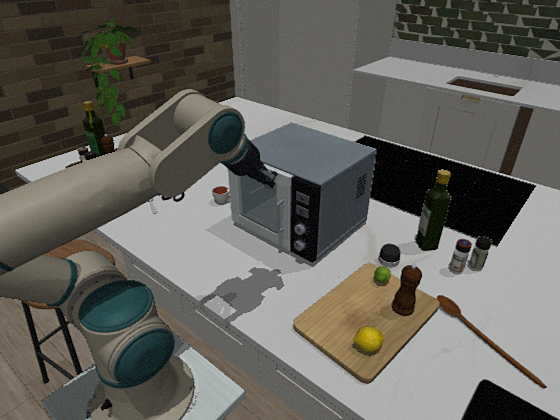

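View pics/t24.png

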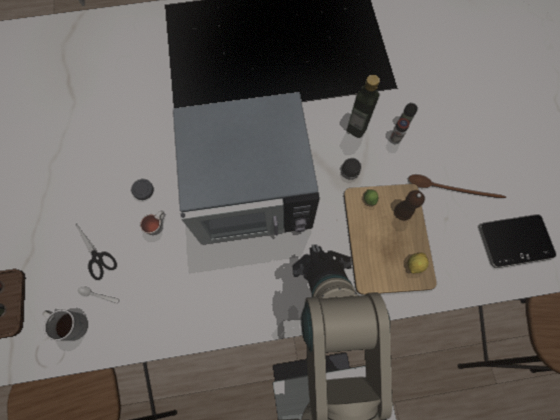

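```bash
python3 -c "
from bench import close_job
print(close_job())"
```

```text
the job is handed in; nothing more can be done
None
```

The whole job was carried out in order and handed in at about 27 s on the robot's clock; no verdict was reported.

- **Pepper mill:** I gripped it by the head and set it on the board's free far-right part, at about (0.575, -0.325). In the last pictures it stands upright there. The lemon, lime, timer and espresso cup look unmoved.
- **Garlic:** I picked it up with the tool leaning back 40° and released it on the tray. Pictures taken just before the door was closed show it upright, about 50 mm in front of the tray centre. I did not measure it again after the door shut.
- **Door:** I swept it shut and pushed it home. I saw no 10–14 N roller peak in the force readings taken between steps. The door took a 28 N push without moving. Its top edges were parallel to the oven's back edge within about 0.001 rad (-0.0143 and -0.0134 against -0.0137), so I took it as shut before pressing.
- **Start key:** It was pressed after that check, with the force rising to about 14 N and staying above 7 N for roughly 0.4 s. The finger was on the upper key, clear of the stop key. I then withdrew the arm, and the wrist force read about zero.

**Disagreements:** The two cameras differed by up to about 10 mm in y, and I mostly took values between them. The fingers stopped against the door about 6 mm earlier than the fitted oven pose predicted. I put this down to the finger links being wider than the pads, because the edge measurement showed the door shut.

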